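# Roll the sample tube over the drain slot

### The job

Lift the grey sample tube out of its rest by its two ends, lay it down on the bare bench and let go, then take it again round its body and lay it in the white channel at the start mark with its port still on top. Let go, and roll it along the channel floor to the finish mark only by pushing along its top, with the fingers kept above the channel's walls and never lifting it, so that it makes half a turn and its port comes to face straight down over the drain slot. Press gently, and leave the other things on the bench where they are.

Things in the scene. Friction and masses are not known exactly. Their poses are not given: they have to be found in the camera images.
- tube: grey plugged sample tube, a cylinder 48 mm in diameter, 60 mm long, 0.1 to 0.2 kg. Origin mid-length on its axis; y runs along the cylinder, z points to the flush brass-rimmed port (14 mm) in its side, on top at the start. Rolls freely. A shut fingertip pressed lightly (5 to 20 N) on top and moved level rolls it, the tube going half as far as the fingertip
- rest: fixed white rest that holds the tube at the start. Origin mid-underside, on the bench; base 100 x 40 mm, 8 mm thick, with two cheeks 12 mm thick, 53 mm apart along its x axis, tops 46 mm over the bench, along the tube's sides. The tube lies along its y axis, axis 32 mm over the bench, and stands out 10 mm at either end: only its ends can be gripped there
- channel: fixed white channel, open above and at both ends, on feet set to a height of 5 to 18 mm; 210 mm long (x axis; the roll is towards +x), 89 mm wide (y). Origin mid-underside. Over the origin: floor 10 mm, wall tops 54 mm, and for a tube lying across it along y, axis 34 mm, top 58 mm. Walls 8 mm thick, 73 mm apart inside, with black lines at the marks; no room for fingers at the tube's ends
- start_mark (a point): start mark: on the floor of the channel, on its centre line, 37.7 mm from the middle towards -x; axes as the channel's
- finish_mark (a point): finish mark: on the channel's centre line on the floor, 37.7 mm from the middle towards +x, so 75.4 mm (half the tube's circumference) from the start mark; the middle of the drain slot, a 24 x 26 mm hole in the floor (the tube rolls past on the floor either side of it); axes as the channel's
- pvc_tee: bystander: pale green pipe tee, 60 x 80 x 39 mm, origin in the middle of its underside; leave it alone
- drip_valve_2: bystander: small black drip valve with a green handle, 34 x 48 x 17 mm, origin mid-underside; leave it alone. The bench between rest and channel, about 0.48 m ahead of the robot, is bare: room to lay the tube down
Not all that is in view belongs to the job. What is shaped like the rest but purple is not meant.

How it is judged:
By the outcome, as a careful person would: the job done as asked, in the order asked, and still so for the second after the job is handed in, with the robot touching nothing.
It also fails if it takes over 64 s, if anything falls off the work surface, if the arm or the gripper's body presses on something with over 40 N, if the wrist force passes 120 N, or if a joint passes its speed limit or range.

### The arm

A 7-joint arm with a two-finger parallel gripper is mounted at the origin on a cart in front of the work surface, level with it; the furniture and walls round the work are solid. World frame = base frame: x ahead of the robot, y to its left, z up, the work surface at z = 0. Lengths are in m, angles in rad, forces in N, time in s.
With the tool pointing down it reaches from about 0.4 to 0.9 m from the base axis. Payload 5.6 kg.
Tool frame: the origin (TCP) lies at the very end of the fingers, on their centre line; the grasp point (between the pads) lies 19 mm behind it (tcp_to_grasp is the distance from the TCP to the grasp point, in m); z points along the fingers, y is the line along which they close (so a half turn about z gives the same grasp; the last joint's range is limited). The gripper opens to 92 mm and grips with 3 to 60 N. Pads are 20 mm wide; open, the fingers measure 128 mm over their backs; the gripper's body (75 mm by 189 mm) begins 69 mm behind the grasp point.
Start: joints at [1.144, 0.468, -0.012, 1.603, 0.006, 1.071, -0.056], TCP at [0.243, -0.603, 0.19] pointing down, gripper open.
Joint ranges: [-2.53, 2.53], [-0.31, 2.02], [-1.57, 1.55], [0.28, 2.44], [-1.29, 4.43], [0.15, 1.84], [-2.92, 2.92]. Speed limits (rad/s): [2.57, 2.57, 3.14, 3.14, 3.14, 3.14, 3.14].

### API

Orientations are given as a unit quaternion [w, x, y, z].
In Python, from plant import observe, read_camera, close_job, tcp_to_grasp gives the robot as it stands.
- The arm moves only by the tool servo_tool, never from a script. Its argument "deltas" is a list of rows, each a list of 5 numbers: the opening, from 0 (shut) to 1 (fully open), then the shift along the tool's x, y, z each as a share of 1 m, from -1 to 1, then the turn about the tool's z as a share of 360 degrees, from -1 to 1. A call has 1 to 8 rows; each row shifts and turns the commanded pose from where the row before left it, along the tool's axes as they then stand; what a row does not reach is not made up. A row lasts 1/12 s, in which the tool goes at most 41.7 mm and 7.16 degrees, less where a joint would pass 70% of its speed; a pose out of reach is approached as far as the arm can. A call with a number of a shift or a turn outside -1 to 1 is refused whole. A call with a gripper value outside its range is refused whole. The fingers move at their own pace and stop on an object; the grip force is fixed at half the most. Time passes only in rows, so rows that do not move let the fingers close. It gives the time, the measured TCP pose, the force, the opening and the grip force at its end, in the units of the state.
- observe(): the state, without advancing time (a new reading comes with each control period).
- read_camera(name): name is "side" or "top"; returns a dict with "img" (384x512x3 uint8, red, green, blue), "mtx" (3x3 intrinsics, pixels), "camera_from_world" (4x4, takes a point from world to camera coordinates). Camera axes: x right, y up, looking along -z (the intrinsics and any distortion apply to the point x, -y, -z); pixel columns grow to the right and rows downward; lengths in m; the calibration is good to about 2 mm. A picture is of the moment at which its call begins. There is no depth.
- close_job(): hands the job in; it is judged then, once.
The state is a dict: "clock": time; "joint_positions": joint angles; "joint_velocities": joint speeds; "joint_efforts": joint torques, N m; "tcp_pos": TCP position; "orientation": TCP orientation; "force": force on the tool from outside, world axes, zero at the start; "moment": the same for the moment, N m; "finger_gap": opening from 0.0 (shut) to 1.0 (fully open); "grip_force": force on a finger pad.
Only numpy, scipy, OpenCV 4.12 (cv2) and the standard library are available. Lean on these libraries where they do the work, as an engineer would, in place of code of your own. Each camera call takes 0.05 s, during which the arm holds its last target. There are 200 camera calls.

## Working session

There is one attempt and no reset: what is moved stays moved. The work goes in short steps, Python scripts to look and compute and a tool call to move; the robot and the scene stay as the last step left them, time stands still between calls to the robot, and variables do not carry over. Pictures are saved under pics/ and viewed, at most 10 in all, crops included, and the job is handed in when it is done.

Besides the shell and the picture viewer there is one more tool, called after ">>>" by a JSON object that holds its "name" and its "arguments". servo_tool: Moves the arm, as the interface text tells. Shift numbers are shares of 1 m and turn numbers shares of 360 degrees, none past 1 either way. Its arguments: {"type":"object","properties":{"deltas":{"type":"array","items":{"type":"array","items":{"type":"number","minimum":-1,"maximum":1}}}},"required":["deltas"]}

```bash
mkdir -p pics; ls; python3 - <<'E'
from plant import *
import cv2,numpy as np
print(observe(), tcp_to_grasp if not callable(tcp_to_grasp) else tcp_to_grasp())
for n in("side","top"):
    c=read_camera(n); cv2.imwrite(f"pics/{n}0.png",c["img"][:,:,::-1]); print(n,c.keys(),c["mtx"],c["camera_from_world"])
E
```

```text
pics
{'clock': 0.0, 'joint_positions': array([ 1.14400223,  0.4684034 , -0.01158971,  1.60365301,  0.00602858,
        1.07141977, -0.05631206]), 'joint_velocities': array([-0.00048172, -0.00104101,  0.00069388,  0.00170606,  0.0007266 ,
       -0.00113824,  0.00028582]), 'joint_efforts': array([ 5.00271326e-04, -5.20586371e+01, -1.24395877e-02, -2.43751699e+01,
       -5.66924654e-02,  1.73289859e-02,  1.52357638e-04]), 'tcp_pos': array([ 0.24305534, -0.6021384 ,  0.18901124]), 'orientation': array([-8.89429247e-04,  9.81650818e-01,  1.90685123e-01, -2.53641312e-04]), 'force': array([ 0.14736052, -0.60380024,  0.12606799]), 'moment': array([-0.00673687, -0.06177065, -0.02225853]), 'grip_force': 0.0, 'finger_gap': 0.9994521410559576} 0.0187
side dict_keys(['img', 'mtx', 'camera_from_world']) [[476.05617558   0.         250.53373832]
 [  0.         476.05617558 192.06214431]
 [  0.           0.           1.        ]] [[ 0.99832706 -0.05336331 -0.02225852 -0.52843622]
 [ 0.0477988   0.5450988   0.83700811  0.0476629 ]
 [-0.03253243 -0.83667178  0.54673758 -1.42493555]
 [ 0.          0.          0.          1.        ]]
top dict_keys(['img', 'mtx', 'camera_from_world']) [[466.43255338   0.         261.27224592]
 [  0.         466.43255338 190.61444316]
 [  0.           0.           1.        ]] [[ 0.01634132 -0.99980703  0.01090267 -0.20806475]
 [ 0.98615426  0.01791593  0.16485995 -0.51222327]
 [-0.16502347  0.00805768  0.98625673 -1.10864193]
 [ 0.          0.          0.          1.        ]]
```

View pics/side0.png

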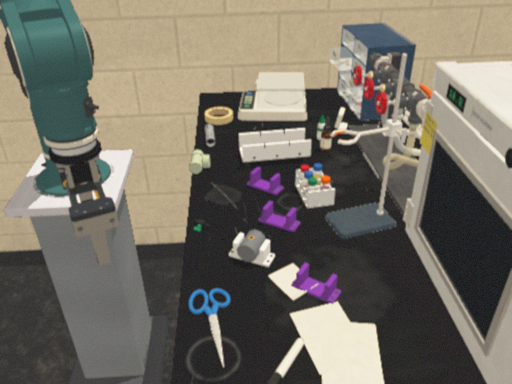

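View pics/top0.png

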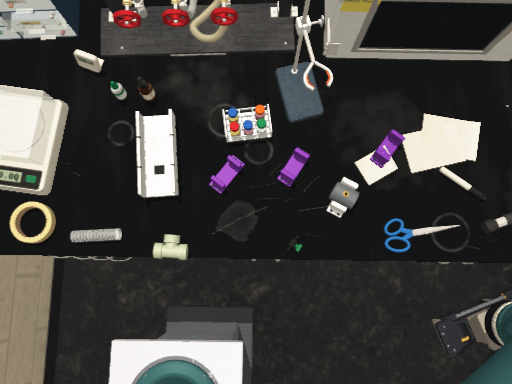

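The side view shows the rest and tube near (252,247) and the channel near (275,145). The top view shows the tube near (344,193) and the channel near (157,155), with the drain slot at (159,170). Next I'll enlarge these areas.

```bash
cat > h.py <<'E'
import numpy as np,cv2
from plant import *
def proj(c,P):
    P=np.atleast_2d(P); q=P@c["camera_from_world"][:3,:3].T+c["camera_from_world"][:3,3]
    return np.c_[c["mtx"][0,0]*q[:,0]/-q[:,2]+c["mtx"][0,2], c["mtx"][1,1]*-q[:,1]/-q[:,2]+c["mtx"][1,2]]
def unproj(c,u,v,z):
    R=c["camera_from_world"][:3,:3];t=c["camera_from_world"][:3,3]
    d=R.T@np.array([(u-c["mtx"][0,2])/c["mtx"][0,0],-(v-c["mtx"][1,2])/c["mtx"][1,1],-1]); o=-R.T@t
    return o+d*(z-o[2])/d[2]
def crop(img,u,v,w,h,s):
    return cv2.resize(img[v:v+h,u:u+w,::-1],None,fx=s,fy=s,interpolation=cv2.INTER_CUBIC)
E
python3 - <<'E'
from h import *
t=read_camera("top");s=read_camera("side")
a=crop(t["img"],130,105,55,100,6) #330x600
b=crop(t["img"],320,170,47,50,6)  #282x300
d=crop(s["img"],222,222,60,50,5)  #300x250
im=np.zeros((600,800,3),np.uint8); im[:,:330]=a; im[:300,340:622]=b; im[310:560,340:640]=d
cv2.imwrite("pics/c1.png",im)
cv2.imwrite("pics/c2.png",crop(s["img"],230,120,90,50,8))
print(unproj(t,344,193,.056),unproj(t,159,170,.02))
E
```

```text
[ 0.5114306  -0.40155314  0.056     ] [0.56794955 0.06065063 0.02      ]
```

View pics/c1.png

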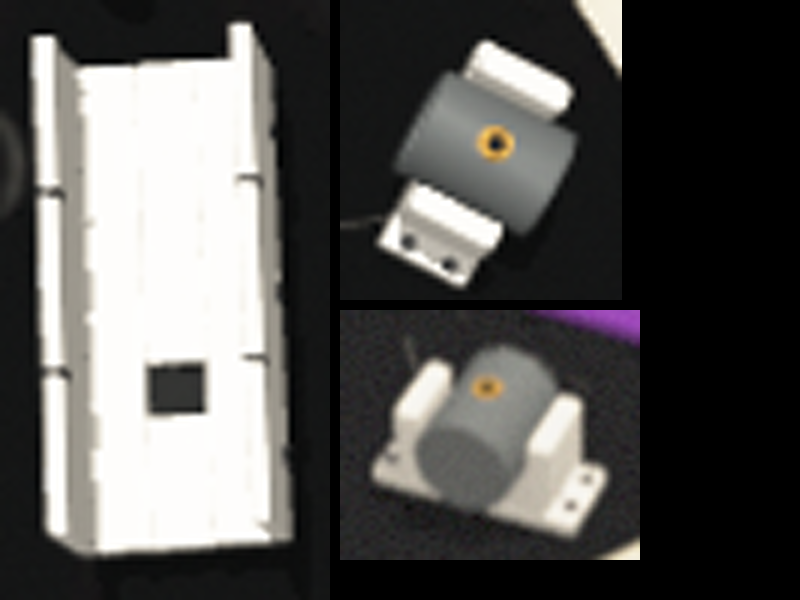

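View pics/c2.png

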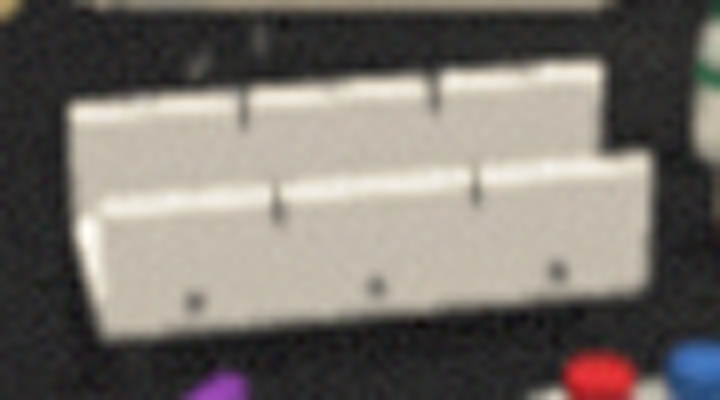

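The crops show the channel's +x (finish, slot) end towards the robot. The tube's port is at about (346,194), and the tube lies about 26° off the image rows. I'll fit both poses with these points.

```bash
cat > fit.py <<'E'
from h import *
from scipy.optimize import least_squares
t=read_camera("top");s=read_camera("side")
def fit(rows,p0,label):  # rows: cam,crop(u,v),(off,scale),(local xyz mm)
    def f(p):
        r=[]
        for c,uv,X in rows:
            X=np.array(X)/1000;C,S=np.cos(p[2]),np.sin(p[2])
            W=[p[0]+C*X[0]-S*X[1],p[1]+S*X[0]+C*X[1],X[2]+(p[3] if len(p)>3 else 0)]
            r+=list(proj(c,W)[0]-uv)
        return np.array(r)
    q=least_squares(f,p0,loss="soft_l1");print(label,q.x,np.degrees(q.x[2]));print(f(q.x).reshape(-1,2).round(1).tolist());return q.x
T=lambda u,v:np.array([u/6+130,v/6+105])-.4
S=lambda u,v:np.array([u/8+230,v/8+120])-.4
B=lambda u,v:np.array([(u-340)/6+320,v/6+170])-.4
rows=[(t,T(50,190),(-37.7,-40.5,54)),(t,T(57,372),(37.7,-40.5,54)),(t,T(250,178),(-37.7,40.5,54)),(t,T(256,356),(37.7,40.5,54)),
(t,T(30,37),(-105,-44.5,54)),(t,T(252,24),(-105,44.5,54)),(t,T(176,388),(37.7,0,10)),
(s,S(103,215),(105,44.5,54)),(s,S(652,156),(-105,44.5,54)),(s,S(103,340),(105,44.5,0)),(s,S(650,294),(-105,44.5,0)),
(s,S(68,103),(105,-44.5,54)),(s,S(605,62),(-105,-44.5,54)),(s,S(276,192),(37.7,40.5,54)),(s,S(475,174),(-37.7,40.5,54)),(s,S(243,98),(37.7,-40.5,54)),(s,S(433,80),(-37.7,-40.5,54))]
if __name__=="__main__":
    fit(rows,[.6,.06,3.14,.01],"channel");fit(rows[:7],[.6,.06,3.14,.01],"chan top")
    r2=[(t,B(495,143),(0,0,56)),(t,B(450,73),(24,30,32)),(t,B(395,173),(-24,30,32)),(t,B(575,135),(24,-30,32)),(t,B(522,237),(-24,-30,32))]
    fit(r2,[.51,-.4,.4],"tube")
    S5=lambda u,v:np.array([(u-340)/5+222,(v-310)/5+222])-.4
    r3=r2+[(s,S5(487,386),(0,0,56))]
    fit(r3,[.51,-.4,-.4],"tube+side")
    print(observe()["clock"])
E
python3 fit.py
```

```text
channel [0.60643764 0.06190985 3.23347446 0.0173992 ] 185.2644399870101
[[-0.1, 0.1], [-0.3, -0.2], [-0.3, -0.2], [0.0, 0.1], [0.7, -0.5], [-0.2, -0.8], [0.4, -0.2], [-0.5, -0.3], [0.1, 1.0], [0.1, -0.1], [-0.5, -0.5], [0.2, 0.6], [-1.1, 0.1], [0.1, -0.1], [-0.0, 0.0], [-0.2, -0.1], [-0.2, 0.2]]
chan top [0.60691287 0.06275513 3.23425729 0.01353128] 185.30929282236252
[[-0.1, 0.4], [-0.2, -0.0], [-0.4, 0.1], [-0.0, 0.2], [0.8, -0.1], [-0.3, -0.5], [0.4, -0.1]]
tube [ 0.50973582 -0.40545431 -0.46976786] -26.915715841035375
[[0.2, 0.3], [-0.7, -0.4], [-0.0, -0.4], [-0.0, 0.3], [0.4, 0.2]]
tube+side [ 0.50979314 -0.40526259 -0.46944748] -26.897359197363098
[[0.1, 0.3], [-0.7, -0.4], [-0.1, -0.4], [-0.1, 0.3], [0.3, 0.1], [-0.1, 0.6]]
0.3
```

Fit results:

| Item | Position (m) | Angle | Height |
|---|---|---|---|
| Channel | (0.6066, 0.062) | yaw 185.3° | feet about 17 mm |
| Tube | (0.5098, -0.4053) | axis at 63.1° | n/a |

I'll start moving over the tube.

```bash
cat > go.py <<'E'
import sys
from h import *
# go.py x y z closing_deg : tool-frame shift (m, with present axes) and turn (share of 360) still needed
from scipy.spatial.transform import Rotation as Ro
o=observe();w,x,y,z=o["orientation"];R=Ro.from_quat([x,y,z,w]).as_matrix()
a=list(map(float,sys.argv[1:]))
d=R.T@(np.array(a[:3])-o["tcp_pos"])
ang=np.degrees(np.arctan2(R[1,1],R[0,1]))
e=(a[3]-ang+90)%180-90
print("tcp",o["tcp_pos"].round(4),"closing",ang.round(2),"tilt",R[:2,2].round(4),"gap",round(o["finger_gap"],3),"F",o["force"].round(1),"t",o["clock"])
print("shift",d.round(4),"turn",round(-e/360,4),"j7",o["joint_positions"][6].round(2))
E
python3 go.py .5098 -.4053 .12 63.1
```

```text
tcp [ 0.2433 -0.6025  0.1897] closing -68.01 tilt [-0.0003  0.0005] gap 1.003 F [1. 1. 1.] t 0.3
shift [ 0.321  -0.0831  0.0697] turn 0.1358 j7 -0.06
```

>>> {"name": "servo_tool", "arguments": {"deltas": [[1,0.04,-0.0103,0,0],[1,0.04,-0.0103,0,0],[1,0.04,-0.0103,0,0],[1,0.04,-0.0103,0,0],[1,0.04,-0.0103,0,0],[1,0.04,-0.0103,0,0],[1,0.04,-0.0103,0,0],[1,0.04,-0.0103,0,0]]}}

```text
clock: 0.97
tcp_pos: [0.5106, -0.4052, 0.1901]
orientation: [0.0, 0.982, 0.191, -0.0]
force: [0.7, 0.4, 0.0]
finger_gap: 1.001
grip_force: 0.0
```

>>> {"name": "servo_tool", "arguments": {"deltas": [[1,0,0,0.005,0.0194],[1,0,0,0.01,0.0194],[1,0,0,0.01,0.0194],[1,0,0,0.01,0.0194],[1,0,0,0.01,0.0194],[1,0,0,0.01,0.0194],[1,0,0,0.01,0.0194],[1,0,0,0,0]]}}

```text
clock: 1.63
tcp_pos: [0.5081, -0.4055, 0.1227]
orientation: [-0.001, 0.972, -0.234, -0.002]
force: [-0.9, 0.4, -0.8]
finger_gap: 1.004
grip_force: 0.0
```

```bash
python3 go.py .5098 -.4053 .12 63.1
```

```text
tcp [ 0.5081 -0.4055  0.1227] closing -117.06 tilt [-0.0035  0.0019] gap 1.004 F [-0.9  0.4 -0.8] t 1.6333
shift [ 0.0015 -0.001   0.0027] turn -0.0005 j7 -1.38
```

>>> {"name": "servo_tool", "arguments": {"deltas": [[1,0.0015,-0.001,0.01,0],[1,0,0,0.02,0],[1,0,0,0.02,0],[1,0,0,0.02,0],[1,0,0,0.012,0],[1,0,0,0.012,0],[1,0,0,0.012,0],[1,0,0,0,0]]}}

```text
clock: 2.3
tcp_pos: [0.5099, -0.4055, 0.0167]
orientation: [-0.001, 0.973, -0.232, -0.001]
force: [-0.1, 1.0, 1.1]
finger_gap: 1.0
grip_force: 0.0
```

```bash
python3 go.py .5098 -.4053 .0155 63.1;python3 - <<'E'
from h import *
t=read_camera("top");s=read_camera("side")
im=np.zeros((400,800,3),np.uint8); im[:,:400]=crop(t["img"],320,170,50,50,8); im[:,400:]=crop(s["img"],227,222,50,50,8)
cv2.imwrite("pics/g1.png",im)
E
```

```text
tcp [ 0.5099 -0.4055  0.0167] closing -116.86 tilt [-0.0026  0.0019] gap 1.0 F [-0.1  1.   1.1] t 2.3
shift [-0.0002 -0.0001  0.0012] turn 0.0001 j7 -1.37
```

View pics/g1.png

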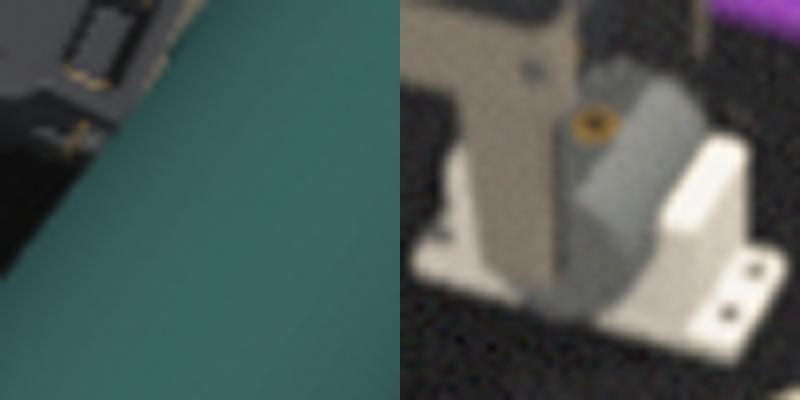

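The fingers straddle the tube's ends: the near finger is in front of its end face at crop (515,200), and the port is at (595,123). Now I'll close and lift.

>>> {"name": "servo_tool", "arguments": {"deltas": [[0.7,0,0,0,0],[0.6,0,0,0,0],[0.5,0,0,0,0],[0.5,0,0,0,0],[0.5,0,0,0,0],[0.5,0,0,0,0]]}}

```text
clock: 2.9
tcp_pos: [0.5113, -0.4064, 0.0195]
orientation: [0.0, 0.973, -0.233, 0.0]
force: [0.1, 0.7, 2.3]
finger_gap: 0.646
grip_force: 30.0
```

```bash
python3 go.py .48 -.185 .0155 95.3
```

```text
tcp [ 0.5113 -0.4064  0.0195] closing -116.9 tilt [ 0.0006 -0.0003] gap 0.646 F [0.1 0.7 2.3] t 2.9
shift [-0.1281 -0.1833  0.0039] turn -0.0894 j7 -1.37
```

>>> {"name": "servo_tool", "arguments": {"deltas": [[0.5,0,0,-0.005,0],[0.5,0,0,-0.015,0],[0.5,0,0,-0.02,0],[0.5,0,0,-0.02,0],[0.5,0,0,-0.02,0],[0.5,0,0,-0.02,0],[0.5,0,0,0,0]]}}

```text
clock: 3.48
tcp_pos: [0.5131, -0.408, 0.1233]
orientation: [0.001, 0.973, -0.233, 0.003]
force: [1.5, 0.2, -1.3]
finger_gap: 0.649
grip_force: 30.0
```

```bash
python3 go.py .48 -.185 .0155 95.3
```

```text
tcp [ 0.5131 -0.408   0.1233] closing -116.91 tilt [ 0.0057 -0.0042] gap 0.649 F [ 1.5  0.2 -1.3] t 3.4833
shift [-0.1312 -0.184   0.1067] turn -0.0895 j7 -1.38
```

>>> {"name": "servo_tool", "arguments": {"deltas": [[0.5,-0.01,-0.014,0,0],[0.5,-0.02,-0.028,0,0],[0.5,-0.022,-0.031,0,0],[0.5,-0.022,-0.031,0,0],[0.5,-0.022,-0.031,0,0],[0.5,-0.02,-0.028,0,0],[0.5,-0.013,-0.018,0,0],[0.5,0,0,0,0]]}}

```text
clock: 4.15
tcp_pos: [0.4765, -0.1804, 0.1179]
orientation: [-0.001, 0.973, -0.229, -0.002]
force: [0.1, 0.9, -2.0]
finger_gap: 0.65
grip_force: 30.0
```

>>> {"name": "servo_tool", "arguments": {"deltas": [[0.5,0,0,0.01,-0.0149],[0.5,0,0,0.01,-0.0149],[0.5,0,0,0.01,-0.0149],[0.5,0,0,0.01,-0.0149],[0.5,0,0,0.01,-0.0149],[0.5,0,0,0.01,-0.0149],[0.5,0,0,0,0],[0.5,0,0,0,0]]}}

```text
clock: 4.82
tcp_pos: [0.477, -0.1869, 0.058]
orientation: [-0.0, 0.999, 0.044, -0.001]
force: [0.5, 0.2, -2.1]
finger_gap: 0.646
grip_force: 30.0
```

```bash
python3 go.py .48 -.185 .0085 95.3; python3 - <<'E'
from h import *
t=read_camera("top");s=read_camera("side")
im=np.zeros((480,800,3),np.uint8); im[:,:400]=crop(t["img"],210,140,100,120,4); im[:,400:]=crop(s["img"],210,160,100,120,4)
cv2.imwrite("pics/g2.png",im)
E
```

```text
tcp [ 0.477  -0.1869  0.058 ] closing -84.92 tilt [-0.002   0.0007] gap 0.646 F [ 0.5  0.2 -2.1] t 4.8167
shift [ 0.0033 -0.0016  0.0495] turn -0.0006 j7 -1.23
```

View pics/g2.png

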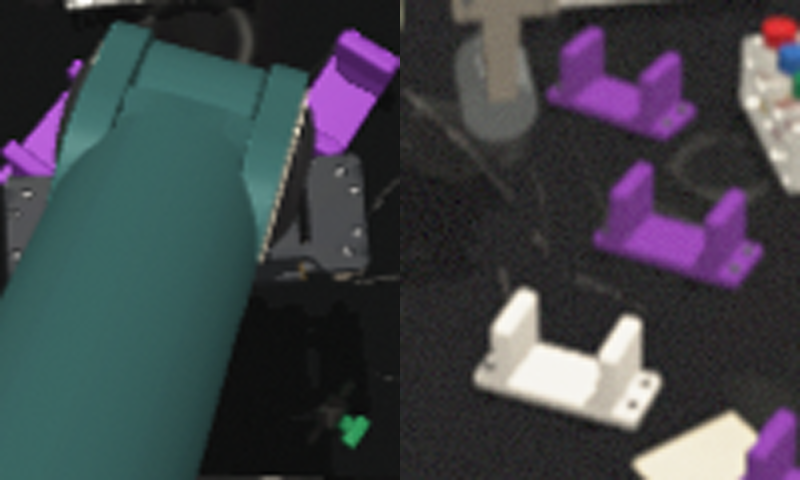

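The tube is held between the fingers at crop (495,90), the rest is empty, and the bench below is clear. I'll lower it and feel for contact.

>>> {"name": "servo_tool", "arguments": {"deltas": [[0.5,0,0,0.012,0],[0.5,0,0,0.012,0],[0.5,0,0,0.01,0],[0.5,0,0,0.005,0],[0.5,0,0,0.003,0],[0.5,0,0,0,0],[0.5,0,0,0,0]]}}

```text
clock: 5.5
tcp_pos: [0.4782, -0.1866, 0.0172]
orientation: [0.0, 0.999, 0.046, 0.0]
force: [0.3, 0.3, -1.3]
finger_gap: 0.649
grip_force: 30.0
```

>>> {"name": "servo_tool", "arguments": {"deltas": [[0.5,0,0,0.001,0],[0.5,0,0,0.001,0],[0.5,0,0,0,0]]}}

```text
clock: 5.75
tcp_pos: [0.478, -0.1866, 0.0152]
orientation: [0.0, 0.999, 0.046, 0.0]
force: [0.1, -0.4, -1.4]
finger_gap: 0.646
grip_force: 30.0
```

>>> {"name": "servo_tool", "arguments": {"deltas": [[0.5,0,0,0.001,0],[0.5,0,0,0,0]]}}

```text
clock: 5.92
tcp_pos: [0.4779, -0.1866, 0.014]
orientation: [0.0, 0.999, 0.046, 0.0]
force: [0.0, 0.6, -2.0]
finger_gap: 0.65
grip_force: 30.0
```

>>> {"name": "servo_tool", "arguments": {"deltas": [[0.5,0,0,0.001,0],[0.5,0,0,0,0],[0.5,0,0,0,0]]}}

```text
clock: 6.17
tcp_pos: [0.4778, -0.1865, 0.0129]
orientation: [-0.0, 0.999, 0.046, -0.0]
force: [-0.8, 0.8, -2.3]
finger_gap: 0.65
grip_force: 30.0
```

>>> {"name": "servo_tool", "arguments": {"deltas": [[0.5,0,0,0.001,0],[0.5,0,0,0,0],[0.5,0,0,0,0]]}}

```text
clock: 6.42
tcp_pos: [0.4778, -0.1865, 0.0119]
orientation: [-0.0, 0.999, 0.046, -0.0]
force: [0.4, 0.5, -1.1]
finger_gap: 0.648
grip_force: 30.0
```

>>> {"name": "servo_tool", "arguments": {"deltas": [[0.5,0,0,0.0005,0],[0.5,0,0,0,0],[0.5,0,0,0,0]]}}

```text
clock: 6.67
tcp_pos: [0.4779, -0.1865, 0.0115]
orientation: [0.0, 0.999, 0.046, 0.0]
force: [-0.4, 1.4, -1.2]
finger_gap: 0.651
grip_force: 30.0
```

>>> {"name": "servo_tool", "arguments": {"deltas": [[0.5,0,0,0.0007,0],[0.5,0,0,0,0],[0.5,0,0,0,0]]}}

```text
clock: 6.92
tcp_pos: [0.4781, -0.1865, 0.0114]
orientation: [0.0, 0.999, 0.046, 0.0]
force: [-1.7, 0.1, 5.5]
finger_gap: 0.651
grip_force: 30.0
```

>>> {"name": "servo_tool", "arguments": {"deltas": [[0.5,0,0,0.0007,0],[0.5,0,0,0,0],[0.5,0,0,0,0]]}}

```text
clock: 7.17
tcp_pos: [0.4783, -0.1865, 0.0113]
orientation: [0.0, 0.999, 0.046, 0.0]
force: [-3.4, 0.7, 11.6]
finger_gap: 0.647
grip_force: 30.0
```

Contact is at TCP z ≈ 0.0114. I'll ease off slightly, then open.

>>> {"name": "servo_tool", "arguments": {"deltas": [[0.5,0,0,-0.0011,0],[0.5,0,0,0,0],[0.67,0,0,0,0],[0.7,0,0,0,0],[0.75,0,0,0,0],[0.85,0,0,0,0],[1,0,0,0,0],[1,0,0,0,0]]}}

```text
clock: 7.83
tcp_pos: [0.4779, -0.1865, 0.0111]
orientation: [0.0, 0.999, 0.046, -0.0]
force: [-0.5, -0.4, 0.0]
finger_gap: 0.944
grip_force: 0.0
```

>>> {"name": "servo_tool", "arguments": {"deltas": [[1,0,0,-0.01,0],[1,0,0,-0.02,0],[1,0,0,-0.02,0],[1,0,0,-0.03,0],[1,0,0,-0.03,0],[1,0,0,-0.01,0],[1,0,0,0,0]]}}

```text
clock: 8.42
tcp_pos: [0.48, -0.1873, 0.1345]
orientation: [0.001, 0.999, 0.046, 0.003]
force: [0.5, -0.2, 0.1]
finger_gap: 0.999
grip_force: 0.0
```

```bash
python3 go.py .48 -.185 .0085 5.3; python3 - <<'E'
from h import *
t=read_camera("top");s=read_camera("side")
im=np.zeros((480,800,3),np.uint8); im[:,:400]=crop(t["img"],220,150,80,96,5); im[:,400:]=crop(s["img"],210,150,50,60,8)
cv2.imwrite("pics/g3.png",im)
E
```

```text
tcp [ 0.48   -0.1873  0.1345] closing -84.73 tilt [ 0.0061 -0.0023] gap 0.999 F [ 0.5 -0.2  0.1] t 8.4167
shift [-0.0005 -0.0026  0.126 ] turn 0.2499 j7 -1.21
```

View pics/g3.png

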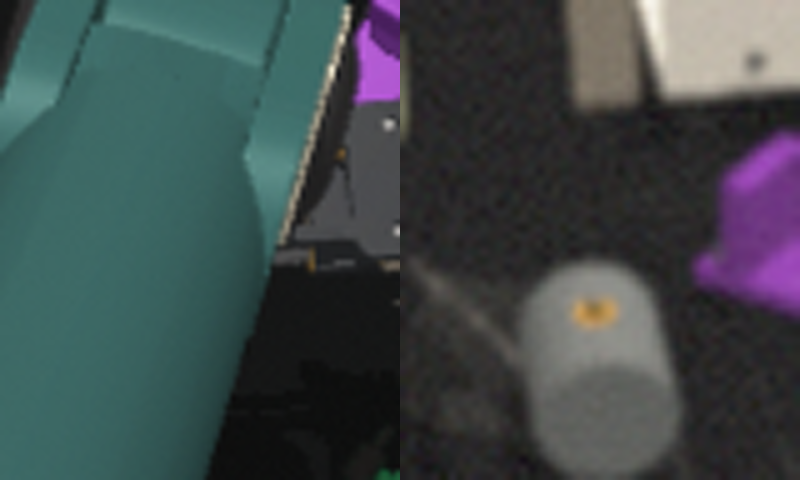

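The tube stands alone on the bench. Its port is on top at side px ≈ (234,188.6). I'll check the roll angle numerically.

```bash
python3 - <<'E'
from h import *
s=read_camera("side")
u,v=(595-400)/8+210-.4,312/8+150-.4
print(u,v,unproj(s,u,v,.048), proj(s,[[.478,-.1865,.048],[.478,-.1865,.024]]))
# near end circle: predicted ellipse extremes
a=np.radians(95.3);ax=np.array([np.cos(a),np.sin(a),0]);n=np.array([np.sin(a),-np.cos(a),0])
c=np.array([.478,-.1865,.024])
th=np.linspace(0,6.28,200)[:,None]
for k in(-.03,.03):
    q=proj(s,c+k*ax+.024*(np.cos(th)*n+np.sin(th)*[0,0,1]));print(k,((q+.4-[210,150])*8+[400,0]).min(0),((q+.4-[210,150])*8+[400,0]).max(0))
E
```

```text
233.975 188.6 [ 0.47659558 -0.18614573  0.048     ] [[234.50934164 188.64697619]
 [234.87477035 196.20438398]]
-0.03 [539.99899749 361.26724236] [685.67035938 483.17617884]
0.03 [521.53225154 264.5858299 ] [661.71008587 383.73233335]
```

>>> {"name": "servo_tool", "arguments": {"deltas": [[1,0,0,0,0.0192],[1,0,0,0,0.0192],[1,0,0,0,0.0192],[1,0,0,0,0.0192],[1,0,0,0,0.0192],[1,0,0,0,0.0192],[1,0,0,0,0.0192],[1,0,0,0,0.0192]]}}

```text
clock: 9.23
tcp_pos: [0.4765, -0.1861, 0.1291]
orientation: [0.0, 0.905, -0.425, -0.002]
force: [0.7, 0.1, -0.5]
finger_gap: 0.996
grip_force: 0.0
```

>>> {"name": "servo_tool", "arguments": {"deltas": [[1,0,0,0,0.0192],[1,0,0,0,0.0192],[1,0,0,0,0.0192],[1,0,0,0,0.0192],[1,0,0,0,0.0192],[1,0,0,0,0],[1,0,0,0,0]]}}

```text
clock: 9.82
tcp_pos: [0.4769, -0.1861, 0.1297]
orientation: [0.001, 0.741, -0.671, -0.001]
force: [-0.5, 0.5, -0.0]
finger_gap: 1.0
grip_force: 0.0
```

```bash
python3 go.py .4775 -.1865 .0085 5.3
```

```text
tcp [ 0.4769 -0.1861  0.1297] closing -174.36 tilt [-0.003   0.0004] gap 1.0 F [-0.5  0.5 -0. ] t 9.8167
shift [ 0.0005 -0.0009  0.1212] turn 0.0009 j7 -2.66
```

Port is upright to within 2°. I turned the wrong way: at the channel joint 7 would go past its range. I'll turn back half a turn, which gives the same grasp.

>>> {"name": "servo_tool", "arguments": {"deltas": [[1,0,0,0,-0.0192],[1,0,0,0,-0.0192],[1,0,0,0,-0.0192],[1,0,0,0,-0.0192],[1,0,0,0,-0.0192],[1,0,0,0,-0.0192],[1,0,0,0,-0.0192],[1,0,0,0,-0.0192]]}}

```text
clock: 10.48
tcp_pos: [0.4773, -0.1864, 0.1304]
orientation: [-0.0, 0.969, -0.248, -0.001]
force: [0.5, 0.3, 0.1]
finger_gap: 0.999
grip_force: 0.0
```

>>> {"name": "servo_tool", "arguments": {"deltas": [[1,0,0,0,-0.0192],[1,0,0,0,-0.0192],[1,0,0,0,-0.0192],[1,0,0,0,-0.0192],[1,0,0,0,-0.0192],[1,0,0,0,-0.0192],[1,0,0,0,-0.0192],[1,0,0,0,-0.0192]]}}

```text
clock: 11.15
tcp_pos: [0.4774, -0.1864, 0.1304]
orientation: [-0.0, 0.973, 0.23, -0.001]
force: [-0.0, -0.6, 0.5]
finger_gap: 1.003
grip_force: 0.0
```

>>> {"name": "servo_tool", "arguments": {"deltas": [[1,0,0,0,-0.0192],[1,0,0,0,-0.0192],[1,0,0,0,-0.0192],[1,0,0,0,-0.0192],[1,0,0,0,-0.0192],[1,0,0,0,-0.0192],[1,0,0,0,-0.0192],[1,0,0,0,-0.0192]]}}

```text
clock: 11.82
tcp_pos: [0.4774, -0.1864, 0.1304]
orientation: [-0.001, 0.756, 0.655, -0.0]
force: [0.0, -0.2, 0.0]
finger_gap: 0.999
grip_force: 0.0
```

>>> {"name": "servo_tool", "arguments": {"deltas": [[1,0,0,0,-0.0192],[1,0,0,0,-0.019],[1,0,0,0,0],[1,0,0,0,0]]}}

```text
clock: 12.15
tcp_pos: [0.4775, -0.1866, 0.1306]
orientation: [-0.001, 0.676, 0.737, 0.0]
force: [0.3, -0.8, -0.3]
finger_gap: 1.004
grip_force: 0.0
```

```bash
python3 go.py .4775 -.1865 .0085 5.3
```

```text
tcp [ 0.4775 -0.1866  0.1306] closing 4.96 tilt [-0.0008  0.0008] gap 1.004 F [ 0.3 -0.8 -0.3] t 12.15
shift [-0.000e+00  1.000e-04  1.221e-01] turn -0.0009 j7 0.23
```

>>> {"name": "servo_tool", "arguments": {"deltas": [[1,0,0,0.01,-0.0009],[1,0,0,0.02,0],[1,0,0,0.025,0],[1,0,0,0.025,0],[1,0,0,0.02,0],[1,0,0,0.012,0],[1,0,0,0.01,0],[1,0,0,0,0]]}}

```text
clock: 12.82
tcp_pos: [0.4767, -0.186, 0.0073]
orientation: [-0.001, 0.673, 0.74, -0.001]
force: [-0.9, 0.1, 0.6]
finger_gap: 1.002
grip_force: 0.0
```

>>> {"name": "servo_tool", "arguments": {"deltas": [[0.8,0,0,0,0],[0.65,0,0,0,0],[0.6,0,0,0,0],[0.56,0,0,0,0],[0.52,0,0,0,0],[0.4,0,0,0,0],[0.4,0,0,0,0],[0.4,0,0,0,0]]}}

```text
clock: 13.48
tcp_pos: [0.4771, -0.1868, 0.0094]
orientation: [-0.0, 0.673, 0.74, -0.001]
force: [-1.0, 0.4, 5.0]
finger_gap: 0.45
grip_force: 28.4
```

```bash
python3 go.py .6441 .0654 .0255 5.3
```

```text
tcp [ 0.4771 -0.1868  0.0094] closing 5.38 tilt [-0.0017 -0.0004] gap 0.45 F [-1.   0.4  5. ] t 13.4833
shift [ 0.2354  0.1899 -0.0165] turn 0.0002 j7 0.14
```

The gap of 41 mm is less than the tube's diameter, so I'll look before lifting.

```bash
python3 - <<'E'
from h import *
t=read_camera("top");s=read_camera("side")
im=np.zeros((480,800,3),np.uint8); im[:,:400]=crop(t["img"],220,150,80,96,5); im[:,400:]=crop(s["img"],210,160,50,60,8)
cv2.imwrite("pics/g4.png",im);o=observe();print(o["finger_gap"],o["grip_force"],o["force"],o["moment"])
E
```

```text
0.45212244240339783 28.359362483024597 [-2.30357409  0.42793845  5.58277478] [-0.05336669  0.69143747  0.02254689]
```

View pics/g4.png

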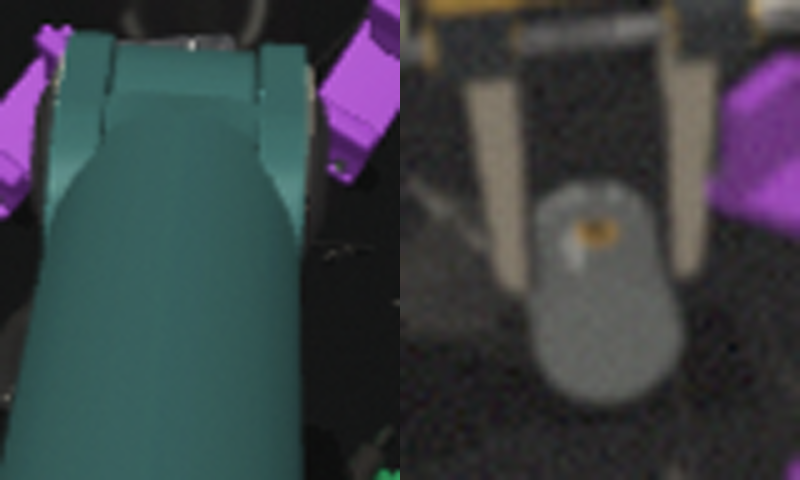

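Both fingers sit on either side of the tube at crop (510,280) and (690,270), with the port still on top at (597,232). I'll try a small lift.

>>> {"name": "servo_tool", "arguments": {"deltas": [[0.4,0,0,-0.002,0],[0.4,0,0,-0.004,0],[0.4,0,0,-0.004,0],[0.4,0,0,0,0],[0.4,0,0,0,0]]}}

```text
clock: 14.0
tcp_pos: [0.4782, -0.1866, 0.0195]
orientation: [0.0, 0.673, 0.74, 0.0]
force: [-0.9, -0.4, -1.7]
finger_gap: 0.448
grip_force: 26.8
```

```bash
python3 go.py .6441 .0654 .0255 5.3
```

```text
tcp [ 0.4782 -0.1866  0.0195] closing 5.39 tilt [ 0.0007 -0.0003] gap 0.448 F [-0.9 -0.4 -1.7] t 14.0
shift [ 0.2353  0.1889 -0.006 ] turn 0.0003 j7 0.15
```

It holds. I'll lift clear and carry it to above the start mark.

>>> {"name": "servo_tool", "arguments": {"deltas": [[0.4,0,0,-0.01,0],[0.4,0,0,-0.02,0],[0.4,0,0,-0.025,0],[0.4,0,0,-0.025,0],[0.4,0,0,-0.02,0],[0.4,0,0,-0.01,0],[0.4,0,0,0,0]]}}

```text
clock: 14.58
tcp_pos: [0.4794, -0.1871, 0.1317]
orientation: [0.002, 0.673, 0.74, 0.001]
force: [0.0, -0.3, -2.2]
finger_gap: 0.449
grip_force: 26.8
```

>>> {"name": "servo_tool", "arguments": {"deltas": [[0.4,0.015,0.012,0,0],[0.4,0.025,0.02,0,0],[0.4,0.03,0.024,0,0],[0.4,0.03,0.024,0,0],[0.4,0.03,0.024,0,0],[0.4,0.03,0.024,0,0],[0.4,0.03,0.024,0,0],[0.4,0.025,0.02,0,0]]}}

```text
clock: 15.25
tcp_pos: [0.629, 0.0466, 0.1273]
orientation: [-0.001, 0.672, 0.74, -0.0]
force: [0.5, -0.3, -1.2]
finger_gap: 0.45
grip_force: 26.8
```

>>> {"name": "servo_tool", "arguments": {"deltas": [[0.4,0.015,0.012,0,0],[0.4,0.005,0.005,0,0],[0.4,0,0,0,0],[0.4,0,0,0,0]]}}

```text
clock: 15.58
tcp_pos: [0.6428, 0.0637, 0.1278]
orientation: [-0.001, 0.673, 0.739, -0.001]
force: [0.5, -0.3, -2.1]
finger_gap: 0.454
grip_force: 26.8
```

```bash
python3 go.py .6441 .0654 .038 5.3; cat > port.py <<'E'
from h import *
def brass(n,lo=(8,110,90),hi=(28,255,255),roi=None):
    c=read_camera(n);m=cv2.inRange(cv2.cvtColor(c["img"],cv2.COLOR_RGB2HSV),lo,hi)
    k,l,st,ce=cv2.connectedComponentsWithStats(m)
    return c,[(ce[i].round(1).tolist(),int(st[i,4])) for i in range(1,k) if st[i,4]>3 and (roi is None or (roi[0]<ce[i][0]<roi[2] and roi[1]<ce[i][1]<roi[3]))]
if __name__=="__main__":
    c,b=brass("side",roi=(200,60,330,220));print(b)
    o=observe();p=o["tcp_pos"];print(proj(c,[p,p+[0,0,.0146+.024]]))
    cv2.imwrite("pics/s5.png",crop(c["img"],225,90,80,80,7))
E
python3 port.py
```

```text
tcp [0.6428 0.0637 0.1278] closing 5.36 tilt [-0.0027 -0.0014] gap 0.454 F [ 0.5 -0.3 -2.1] t 15.5833
shift [0.0016 0.0017 0.0897] turn 0.0002 j7 -0.27
[([283.5, 75.1], 66), ([271.0, 81.5], 4), ([225.4, 117.2], 5), ([327.7, 133.6], 11), ([323.3, 178.7], 95)]
[[286.26297425 118.76423158]
 [286.50813622 106.73578981]]
```

>>> {"name": "servo_tool", "arguments": {"deltas": [[0.4,0.0013,0.0015,0.01,0],[0.4,0,0,0.018,0],[0.4,0,0,0.018,0],[0.4,0,0,0.014,0],[0.4,0,0,0.01,0],[0.4,0,0,0.006,0],[0.4,0,0,0.004,0],[0.4,0,0,0,0]]}}

```text
clock: 16.3
tcp_pos: [0.6451, 0.0664, 0.0485]
orientation: [-0.0, 0.673, 0.739, -0.0]
force: [0.1, -0.1, -1.5]
finger_gap: 0.453
grip_force: 26.8
```

>>> {"name": "servo_tool", "arguments": {"deltas": [[0.4,0,0,0,0],[0.4,0,0,0,0],[0.4,0,0,0,0]]}}

```text
clock: 16.55
tcp_pos: [0.646, 0.0668, 0.05]
orientation: [0.001, 0.673, 0.74, 0.001]
force: [0.3, -0.1, -1.4]
finger_gap: 0.45
grip_force: 26.8
```

```bash
python3 go.py .6441 .0654 .036 5.3
```

```text
tcp [0.646  0.0668 0.05  ] closing 5.4 tilt [0.0015 0.0001] gap 0.45 F [ 0.3 -0.1 -1.4] t 16.55
shift [-0.0012 -0.002   0.014 ] turn 0.0003 j7 -0.31
```

>>> {"name": "servo_tool", "arguments": {"deltas": [[0.4,-0.0012,-0.0018,0.003,0],[0.4,0,0,0.003,0],[0.4,0,0,0.002,0],[0.4,0,0,0,0],[0.4,0,0,0,0],[0.4,0,0,0,0]]}}

```text
clock: 17.05
tcp_pos: [0.6437, 0.0653, 0.0411]
orientation: [-0.0, 0.673, 0.74, 0.0]
force: [0.3, -0.5, -1.7]
finger_gap: 0.45
grip_force: 26.8
```

>>> {"name": "servo_tool", "arguments": {"deltas": [[0.4,0,0,0.001,0],[0.4,0,0,0.001,0],[0.4,0,0,0,0],[0.4,0,0,0,0]]}}

```text
clock: 17.38
tcp_pos: [0.6436, 0.0652, 0.0391]
orientation: [-0.0, 0.673, 0.74, -0.0]
force: [0.5, 0.2, -1.8]
finger_gap: 0.45
grip_force: 26.8
```

>>> {"name": "servo_tool", "arguments": {"deltas": [[0.4,0,0,0.001,0],[0.4,0,0,0,0],[0.4,0,0,0,0]]}}

```text
clock: 17.63
tcp_pos: [0.6436, 0.0652, 0.0381]
orientation: [-0.0, 0.673, 0.74, -0.0]
force: [0.5, -0.2, -0.9]
finger_gap: 0.446
grip_force: 26.8
```

```bash
python3 go.py .6441 .0654 .036 5.3
```

```text
tcp [0.6436 0.0652 0.0381] closing 5.39 tilt [-0.0002 -0.    ] gap 0.446 F [ 0.5 -0.2 -0.9] t 17.6333
shift [0.0001 0.0005 0.0021] turn 0.0002 j7 -0.31
```

>>> {"name": "servo_tool", "arguments": {"deltas": [[0.4,0,0.0005,0.001,0],[0.4,0,0,0,0],[0.4,0,0,0,0]]}}

```text
clock: 17.88
tcp_pos: [0.6441, 0.0653, 0.0371]
orientation: [-0.0, 0.673, 0.74, -0.0]
force: [-0.3, -0.6, -2.4]
finger_gap: 0.448
grip_force: 26.8
```

>>> {"name": "servo_tool", "arguments": {"deltas": [[0.4,0,0,0.001,0],[0.4,0,0,0,0],[0.4,0,0,0,0]]}}

```text
clock: 18.13
tcp_pos: [0.6441, 0.0653, 0.0361]
orientation: [-0.0, 0.673, 0.74, -0.0]
force: [0.2, -0.2, -1.4]
finger_gap: 0.447
grip_force: 26.8
```

>>> {"name": "servo_tool", "arguments": {"deltas": [[0.4,0,0,0.0007,0],[0.4,0,0,0,0],[0.4,0,0,0,0]]}}

```text
clock: 18.38
tcp_pos: [0.6443, 0.0653, 0.0359]
orientation: [0.0, 0.673, 0.74, 0.0]
force: [-1.6, -0.3, 2.7]
finger_gap: 0.445
grip_force: 27.8
```

Contact at z = 0.036, so the feet are about 17 mm high. I'll release and rise.

>>> {"name": "servo_tool", "arguments": {"deltas": [[0.4,0,0,-0.0003,0],[0.5,0,0,0,0],[0.55,0,0,0,0],[0.6,0,0,0,0],[0.7,0,0,0,0],[0.8,0,0,0,0],[0.8,0,0,0,0]]}}

```text
clock: 18.97
tcp_pos: [0.6442, 0.0653, 0.0357]
orientation: [-0.0, 0.673, 0.74, -0.0]
force: [-0.1, -0.1, -0.1]
finger_gap: 0.787
grip_force: 0.0
```

>>> {"name": "servo_tool", "arguments": {"deltas": [[0.8,0,0,-0.01,0],[0.8,0,0,-0.02,0],[0.8,0,0,-0.03,0],[0.8,0,0,-0.03,0],[0,0,0,-0.02,0],[0,0,0,0,0]]}}

```text
clock: 19.47
tcp_pos: [0.6474, 0.0662, 0.1519]
orientation: [0.003, 0.673, 0.74, 0.004]
force: [0.9, 1.0, 0.5]
finger_gap: 0.681
grip_force: 0.0
```

```bash
python3 go.py .6441 .0654 .08 5.3; python3 - <<'E'
from h import *
t=read_camera("top");s=read_camera("side")
im=np.zeros((560,800,3),np.uint8); im[:480,:300]=crop(t["img"],125,105,60,96,5); im[:,310:790]=crop(s["img"],245,110,60,70,8)
cv2.imwrite("pics/g6.png",im)
print(proj(s,[[.6441,.0654,.075],[.6441,.0654,.051]]),proj(t,[.6441,.0654,.075]))
E
```

```text
tcp [0.6474 0.0662 0.1519] closing 5.39 tilt [0.0093 0.001 ] gap 0.681 F [0.9 1.  0.5] t 19.4667
shift [-0.0004 -0.0041  0.0719] turn 0.0002 j7 -0.26
[[286.22382406 134.37348536]
 [286.07851287 141.38096244]] [[154.07112058 134.78878992]]
```

View pics/g6.png

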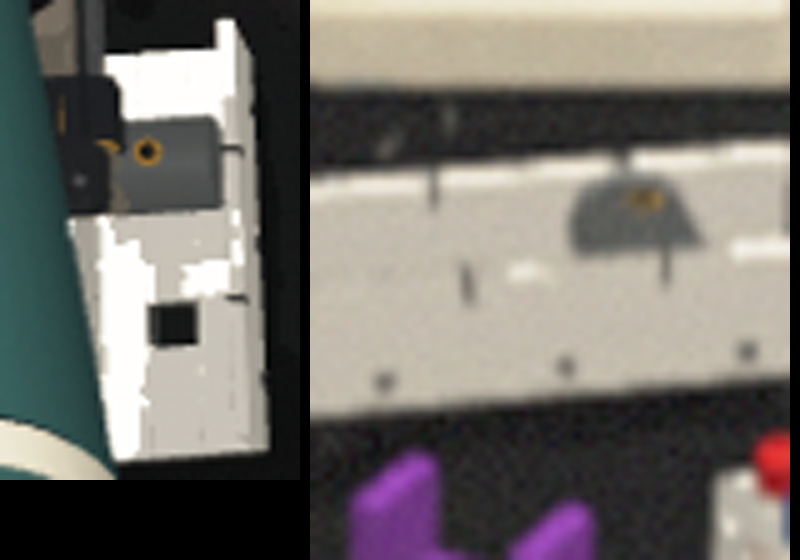

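The tube lies at the start mark with its port on top: side (286.5,134.3) and top (154.2,134.6), matching the prediction to under 0.5 px. Now I'll shut the fingers and set the tip 7.5 mm behind the tube's crown.

>>> {"name": "servo_tool", "arguments": {"deltas": [[0,0,0.002,0.01,0],[0,0,0.0015,0.02,0],[0,0,0,0.02,0],[0,0,0,0.01,0],[0,0,0,0.003,0],[0,0,0,0,0],[0,0,0,0,0],[0,0,0,0,0]]}}

```text
clock: 20.23
tcp_pos: [0.6483, 0.0659, 0.0836]
orientation: [0.0, 0.673, 0.74, 0.001]
force: [0.2, -0.2, 0.1]
finger_gap: 0.011
grip_force: 0.0
```

```bash
python3 go.py .6516 .0661 .078 5.3
```

```text
tcp [0.6483 0.0659 0.0836] closing 5.39 tilt [0.0015 0.0003] gap 0.011 F [ 0.2 -0.2  0.1] t 20.2333
shift [-0.0001  0.0033  0.0056] turn 0.0003 j7 -0.29
```

>>> {"name": "servo_tool", "arguments": {"deltas": [[0,0,0.0033,0.003,0],[0,0,0,0.002,0],[0,0,0,0,0],[0,0,0,0,0]]}}

```text
clock: 20.57
tcp_pos: [0.6509, 0.0659, 0.0778]
orientation: [0.0, 0.673, 0.74, -0.0]
force: [-0.3, -0.6, 0.2]
finger_gap: 0.006
grip_force: 0.0
```

>>> {"name": "servo_tool", "arguments": {"deltas": [[0,0,0,0.001,0],[0,0,0,0.001,0],[0,0,0,0,0],[0,0,0,0,0]]}}

```text
clock: 20.9
tcp_pos: [0.6509, 0.0659, 0.0757]
orientation: [-0.0, 0.673, 0.74, -0.0]
force: [-1.1, -0.1, -0.3]
finger_gap: 0.002
grip_force: 0.0
```

>>> {"name": "servo_tool", "arguments": {"deltas": [[0,0,0,0.001,0],[0,0,0,0,0],[0,0,0,0,0]]}}

```text
clock: 21.15
tcp_pos: [0.6509, 0.0659, 0.0747]
orientation: [-0.0, 0.673, 0.74, -0.0]
force: [0.4, 0.3, -0.1]
finger_gap: 0.004
grip_force: 0.0
```

>>> {"name": "servo_tool", "arguments": {"deltas": [[0,0,0,0.0006,0],[0,0,0,0,0],[0,0,0,0,0]]}}

```text
clock: 21.4
tcp_pos: [0.6509, 0.0659, 0.0741]
orientation: [-0.0, 0.673, 0.74, -0.0]
force: [-0.9, -0.5, -0.1]
finger_gap: 0.005
grip_force: 0.0
```

>>> {"name": "servo_tool", "arguments": {"deltas": [[0,0,0,0.0006,0],[0,0,0,0,0],[0,0,0,0,0]]}}

```text
clock: 21.65
tcp_pos: [0.6509, 0.0659, 0.0735]
orientation: [-0.0, 0.673, 0.74, -0.0]
force: [1.1, 0.7, 0.1]
finger_gap: 0.006
grip_force: 0.0
```

>>> {"name": "servo_tool", "arguments": {"deltas": [[0,0,0,0.0005,0],[0,0,0,0,0],[0,0,0,0,0]]}}

```text
clock: 21.9
tcp_pos: [0.6509, 0.0659, 0.073]
orientation: [-0.0, 0.673, 0.74, -0.0]
force: [0.2, 0.5, -0.1]
finger_gap: 0.007
grip_force: 0.0
```

```bash
python3 - <<'E'
from h import *
t=read_camera("top");s=read_camera("side")
im=np.zeros((560,800,3),np.uint8); im[:480,:300]=crop(t["img"],125,105,60,96,5); im[:,310:790]=crop(s["img"],256,100,48,56,10)
cv2.imwrite("pics/g7.png",im);o=observe();print(o["force"],o["tcp_pos"])
E
```

```text
[ 0.26146453 -0.21057884 -0.44104629] [0.65091917 0.06592694 0.07305826]
```

View pics/g7.png

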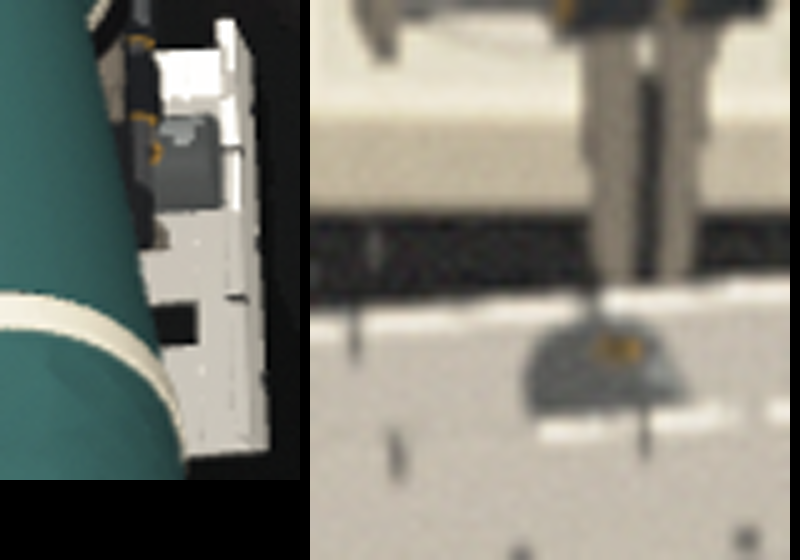

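The side crop shows the shut fingertips ending near row 128. The tube's crown and port are still uncovered below them, at (286,134.5). So the tips sit higher than the TCP reading suggests, and I'll quantify that.

```bash
python3 - <<'E'
from h import *
s=read_camera("side")
P=lambda p:proj(s,p)[0].round(1)
print("g7 tcp",P([.6509,.0659,.073]),"seen row",280/10+99.6,"z+20",P([.6509,.0659,.093]))
print("g4 tcp",P([.4771,-.1868,.0094]),"seen",290/8+159.6,278/8+159.6,"z+15",P([.4771,-.1868,.0244]))
print("g3 open tcp",P([.48,-.1873,.1345]-.046*np.array([np.cos(np.radians(95)),np.sin(np.radians(95)),0])-np.array([0,.009,0])),"seen",110/8+149.6)
a=np.radians(63.1);print("g1 near finger outer",P([.5099-.055*np.cos(a),-.4055-.055*np.sin(a),.0167]),"seen",285/8+221.6)
# current tip: bottom of tan pixels by column
im=s["img"].astype(int)
for r in range(120,140): print(r,[tuple(im[r,c]) for c in (286,289,292)])
E
```

```text
g7 tcp [288.4 134.8] seen row 127.6 z+20 [288.5 128.9]
g4 tcp [234.8 200.8] seen 195.85 194.35 z+15 [234.5 196.2]
g3 open tcp [236.1 171.1] seen 163.35
g1 near finger outer [241.3 265.9] seen 257.225
120 [(np.int64(132), np.int64(121), np.int64(108)), (np.int64(58), np.int64(52), np.int64(51)), (np.int64(121), np.int64(115), np.int64(100))]
121 [(np.int64(128), np.int64(118), np.int64(102)), (np.int64(56), np.int64(58), np.int64(51)), (np.int64(124), np.int64(114), np.int64(101))]
122 [(np.int64(127), np.int64(116), np.int64(102)), (np.int64(55), np.int64(54), np.int64(48)), (np.int64(126), np.int64(115), np.int64(102))]
123 [(np.int64(130), np.int64(121), np.int64(106)), (np.int64(56), np.int64(52), np.int64(53)), (np.int64(129), np.int64(120), np.int64(106))]
124 [(np.int64(125), np.int64(118), np.int64(101)), (np.int64(51), np.int64(51), np.int64(48)), (np.int64(126), np.int64(118), np.int64(103))]
125 [(np.int64(129), np.int64(117), np.int64(104)), (np.int64(54), np.int64(51), np.int64(50)), (np.int64(128), np.int64(119), np.int64(102))]
126 [(np.int64(132), np.int64(122), np.int
[... 1272 characters left out ...]
4(101), np.int64(84), np.int64(61)), (np.int64(116), np.int64(108), np.int64(95)), (np.int64(176), np.int64(168), np.int64(159))]
136 [(np.int64(108), np.int64(100), np.int64(83)), (np.int64(121), np.int64(121), np.int64(116)), (np.int64(164), np.int64(158), np.int64(150))]
137 [(np.int64(94), np.int64(92), np.int64(86)), (np.int64(119), np.int64(123), np.int64(117)), (np.int64(150), np.int64(146), np.int64(141))]
138 [(np.int64(95), np.int64(94), np.int64(92)), (np.int64(105), np.int64(105), np.int64(101)), (np.int64(137), np.int64(136), np.int64(131))]
139 [(np.int64(95), np.int64(96), np.int64(93)), (np.int64(94), np.int64(96), np.int64(91)), (np.int64(127), np.int64(127), np.int64(122))]
```

The fingers' real ends are about 20 mm above the reported TCP, consistent across all views. Contact should come at TCP z ≈ 0.052–0.055, so I'll feel down to it.

>>> {"name": "servo_tool", "arguments": {"deltas": [[0,0,0,0.003,0],[0,0,0,0.003,0],[0,0,0,0.003,0],[0,0,0,0.002,0],[0,0,0,0.001,0],[0,0,0,0,0],[0,0,0,0,0]]}}

```text
clock: 22.63
tcp_pos: [0.6509, 0.066, 0.061]
orientation: [-0.0, 0.673, 0.74, -0.0]
force: [-0.2, -0.2, 1.0]
finger_gap: 0.002
grip_force: 0.0
```

>>> {"name": "servo_tool", "arguments": {"deltas": [[0,0,0,0.001,0],[0,0,0,0.001,0],[0,0,0,0,0]]}}

```text
clock: 22.88
tcp_pos: [0.6509, 0.0659, 0.059]
orientation: [-0.0, 0.673, 0.74, -0.0]
force: [-0.2, -0.7, -0.5]
finger_gap: 0.004
grip_force: 0.0
```

>>> {"name": "servo_tool", "arguments": {"deltas": [[0,0,0,0.001,0],[0,0,0,0,0]]}}

```text
clock: 23.05
tcp_pos: [0.6508, 0.0659, 0.0579]
orientation: [-0.0, 0.673, 0.74, -0.0]
force: [-0.5, 0.1, 0.6]
finger_gap: 0.005
grip_force: 0.0
```

>>> {"name": "servo_tool", "arguments": {"deltas": [[0,0,0,0.001,0],[0,0,0,0,0]]}}

```text
clock: 23.22
tcp_pos: [0.6508, 0.0659, 0.0569]
orientation: [-0.0, 0.673, 0.74, -0.0]
force: [-0.8, -0.6, -0.7]
finger_gap: 0.005
grip_force: 0.0
```

>>> {"name": "servo_tool", "arguments": {"deltas": [[0,0,0,0.001,0],[0,0,0,0,0]]}}

```text
clock: 23.38
tcp_pos: [0.6509, 0.0659, 0.0559]
orientation: [-0.0, 0.673, 0.74, -0.0]
force: [-0.0, 0.3, 0.7]
finger_gap: 0.007
grip_force: 0.0
```

>>> {"name": "servo_tool", "arguments": {"deltas": [[0,0,0,0.001,0],[0,0,0,0,0]]}}

```text
clock: 23.55
tcp_pos: [0.6508, 0.0659, 0.0549]
orientation: [-0.0, 0.673, 0.74, -0.0]
force: [-0.4, -0.1, -0.3]
finger_gap: 0.004
grip_force: 0.0
```

>>> {"name": "servo_tool", "arguments": {"deltas": [[0,0,0,0.0007,0],[0,0,0,0,0]]}}

```text
clock: 23.72
tcp_pos: [0.6509, 0.0659, 0.0542]
orientation: [-0.0, 0.673, 0.74, -0.0]
force: [0.8, 0.1, -0.3]
finger_gap: 0.004
grip_force: 0.0
```

```bash
python3 - <<'E'
from h import *
s=read_camera("side");o=observe();print(o["tcp_pos"],o["force"])
g=s["img"][110:145,280:298].mean(2).astype(int);print(g)
E
```

```text
[0.65086723 0.06594547 0.05427562] [-0.72372017  0.08996111  1.24338666]
[[191 165 117  96 102 104 110 111 141 197 149 113 118 114 114 131 186 223]
 [211 199 156 115 117 120 119 117 139 184 141 112 113 116 118 142 202 220]
 [193 192 172 126 114 118 118 115 117 143 122 112 115 114 117 135 182 198]
 [179 179 170 128 113 117 117 113  97  87  94 109 117 119 113 129 172 181]
 [179 176 166 127 114 118 118 115  97  61  72 107 115 117 119 129 168 178]
 [179 176 165 126 112 117 114 116 100  58  62 102 111 116 117 126 171 182]
 [176 175 165 124 115 119 120 115  97  63  62  98 113 117 113 122 165 180]
 [177 176 166 127 113 117 117 114  96  63  59  97 118 118 114 128 169 179]
 [178 178 165 122 113 118 117 114  92  60  62  98 114 119 120 143 171 178]
 [170 169 157 119 112 116 117 114  90  58  61  95 115 114 128 160 174 171]
 [131 134 129 105 108 118 115 115  88  48  64  96 115 119 123 136 139 138]
 [ 75  69  75  88 108 117 120 113  88  55  58  93 115 117 112  90  79  78]
 [ 42  42  48  79 103 118 118 110  90  54  65  98 115 113 105  63  42  36]
 [ 36  40  47  77 106 115 120 113  87  52  61 100 11
[... 898 characters left out ...]
166 186 185 186 185 184]
 [ 85  90  91  90  93  94  99  97  94  95 112 132 157 177 186 188 186 186]
 [ 89  93  90  89  94  92  92  90  90  99 112 122 146 168 183 187 184 187]
 [ 90  94  91  92  91  97  94  93  92  94 102 111 123 152 175 185 187 183]
 [ 91  88  88  90  94  92  92  90  93  95  94 101 112 136 167 185 191 194]
 [ 90  93  94  99 103 101 106 115 117 106 131 143 149 166 189 209 216 222]
 [132 140 135 143 158 147 154 171 182 145 198 214 216 220 224 228 228 231]
 [201 209 206 206 211 196 194 205 207 163 217 230 228 227 224 220 217 215]
 [221 227 222 220 215 208 199 200 179 140 184 205 198 201 200 195 190 192]
 [197 199 201 195 193 190 190 187 169 133 170 187 183 185 184 187 185 187]]
```

The tip is now just at the crown (row ≈134), so I'll continue in small steps.

>>> {"name": "servo_tool", "arguments": {"deltas": [[0,0,0,0.0007,0],[0,0,0,0,0]]}}

```text
clock: 23.93
tcp_pos: [0.6509, 0.0659, 0.0536]
orientation: [-0.0, 0.673, 0.74, -0.0]
force: [0.3, 0.2, -0.6]
finger_gap: 0.01
grip_force: 0.0
```

>>> {"name": "servo_tool", "arguments": {"deltas": [[0,0,0,0.0007,0],[0,0,0,0,0]]}}

```text
clock: 24.1
tcp_pos: [0.6508, 0.0659, 0.0528]
orientation: [-0.0, 0.673, 0.74, -0.0]
force: [0.2, -0.7, -0.1]
finger_gap: 0.004
grip_force: 0.0
```

>>> {"name": "servo_tool", "arguments": {"deltas": [[0,0,0,0.0007,0],[0,0,0,0,0]]}}

```text
clock: 24.27
tcp_pos: [0.6508, 0.066, 0.0521]
orientation: [-0.0, 0.673, 0.74, -0.0]
force: [-1.1, -1.0, -0.4]
finger_gap: 0.002
grip_force: 0.0
```

>>> {"name": "servo_tool", "arguments": {"deltas": [[0,0,0,0.0007,0],[0,0,0,0,0]]}}

```text
clock: 24.43
tcp_pos: [0.6508, 0.0659, 0.0514]
orientation: [-0.0, 0.673, 0.74, -0.0]
force: [0.3, -0.4, 0.7]
finger_gap: 0.007
grip_force: 0.0
```

>>> {"name": "servo_tool", "arguments": {"deltas": [[0,0,0,0.0007,0],[0,0,0,0,0]]}}

```text
clock: 24.6
tcp_pos: [0.6509, 0.0659, 0.0507]
orientation: [-0.0, 0.673, 0.74, -0.0]
force: [-0.7, 0.1, -0.9]
finger_gap: 0.008
grip_force: 0.0
```

>>> {"name": "servo_tool", "arguments": {"deltas": [[0,0,0,0.0007,0],[0,0,0,0,0]]}}

```text
clock: 24.77
tcp_pos: [0.6511, 0.0659, 0.0503]
orientation: [0.0, 0.673, 0.74, 0.0]
force: [1.1, -0.3, 0.2]
finger_gap: 0.005
grip_force: 0.0
```

>>> {"name": "servo_tool", "arguments": {"deltas": [[0,0,0,0.0007,0],[0,0,0,0,0]]}}

```text
clock: 24.93
tcp_pos: [0.6517, 0.066, 0.0502]
orientation: [0.001, 0.673, 0.74, 0.001]
force: [-0.7, -0.7, 3.4]
finger_gap: 0.008
grip_force: 1.8
```

Contact at TCP z ≈ 0.0503. I'll press a little more and make the first level stroke.

>>> {"name": "servo_tool", "arguments": {"deltas": [[0,0,0,0.0006,0],[0,0,-0.001,0,0],[0,0,-0.002,0,0],[0,0,-0.0025,0,0],[0,0,-0.0025,0,0]]}}

```text
clock: 25.35
tcp_pos: [0.6441, 0.0654, 0.0501]
orientation: [0.001, 0.673, 0.74, 0.001]
force: [0.3, -0.5, 6.1]
finger_gap: 0.004
grip_force: 3.3
```

```bash
python3 go.py .6516 .0661 .0495 5.3; cat > roll.py <<'E'
from port import *
c,b=brass("side",lo=(8,70,60),roi=(245,115,310,150));o=observe()
# tube columns in side image along band between walls: grey (low) against white
g=c["img"].mean(2)
d=np.array([-.9957,-.0924,0]);O=np.array([.6066,.062,0])
for z in (.060,.066):   # line along the channel at y=0 .. report dark span, as channel x of crown (mm)
    xs=np.arange(-75,76,.5);P=O+np.outer(xs/1000,d)+[0,0,0]
    # far end-face side of tube at local y=-30 hidden; use near end y=+30 silhouette, z above near wall
    n=np.array([d[1]*-1,d[0],0])
    P=P+n*0.030+[0,0,z];uv=proj(c,P)
    v=cv2.remap(g.astype(np.float32),uv[:,0].astype(np.float32)[None],uv[:,1].astype(np.float32)[None],1)[0]
    m=v<135;print("z",z,"dark from",xs[m].min() if m.any() else None,"to",xs[m].max() if m.any() else None,"mid",xs[m].mean().round(1) if m.any() else None)
print("brass",b,"tcp ch-x",((o["tcp_pos"]-O)@d*1000).round(1),"F",o["force"].round(1),"z",o["tcp_pos"][2].round(4),"t",o["clock"])
for th in (0,20,40,60):
    a=np.radians(th);x=-.0377+.024*a+.024*np.sin(a);print(th,proj(c,O+d*x+[0,0,.0507+.024*np.cos(a)])[0].round(1),end=" ")
E
python3 roll.py
```

```text
tcp [0.6441 0.0654 0.0501] closing 5.39 tilt [0.0027 0.0002] gap 0.004 F [ 0.3 -0.5  6.1] t 25.35
shift [0.     0.0075 0.0007] turn 0.0002 j7 -0.31
z 0.06 dark from 35.5 to 37.0 mid 36.2
z 0.066 dark from None to None mid None
brass [] tcp ch-x -37.2 F [-0.8  0.1  6.3] z 0.0501 t 25.4
0 [286.2 134.4] 20 [280.9 135.3] 40 [275.9 137. ] 60 [271.5 139.2]
```

>>> {"name": "servo_tool", "arguments": {"deltas": [[0,0,-0.0025,0,0],[0,0,-0.0025,0,0],[0,0,-0.0025,0,0],[0,0,-0.0025,0,0],[0,0,-0.0025,0,0],[0,0,-0.001,0,0],[0,0,0,0,0]]}}

```text
clock: 25.98
tcp_pos: [0.6305, 0.0641, 0.0501]
orientation: [0.001, 0.673, 0.74, 0.001]
force: [-0.2, -0.7, 6.2]
finger_gap: 0.006
grip_force: 3.2
```

```bash
cat > roll.py <<'E'
from port import *
c,b=brass("side",lo=(8,70,60),roi=(240,115,310,150));o=observe();g=c["img"].mean(2).astype(np.float32)
d=np.array([-.9957,-.0924,0]);n=np.array([.0924,-.9957,0]);O=np.array([.6066,.062,0]);xs=np.arange(-75,76,.5)
for z in (.067,.070,.073):
    uv=proj(c,O+np.outer(xs/1000,d)+[0,0,z]).astype(np.float32)
    m=cv2.remap(g,uv[:,0][None],uv[:,1][None],1)[0]<105
    print("z",z,(xs[m].min(),xs[m].max(),xs[m].mean().round(1)) if m.any() else None,end=" ")
print("\nbrass",b,"tcp ch-x",((o["tcp_pos"]-O)@d*1000).round(1),"F",o["force"].round(1),"z",o["tcp_pos"][2].round(4),"t",o["clock"])
for th in (20,40,60,80):
    a=np.radians(th);x=-.0377+.024*a+.024*np.sin(a);print(th,proj(c,O+d*x+[0,0,.0507+.024*np.cos(a)])[0].round(1),end=" ")
E
python3 roll.py
```

```text
z 0.067 (np.float64(-29.5), np.float64(-1.5), np.float64(-15.5)) z 0.07 (np.float64(-30.0), np.float64(-2.0), np.float64(-16.0)) z 0.073 (np.float64(-31.5), np.float64(-2.5), np.float64(-17.0)) 
brass [([278.5, 136.5], 4)] tcp ch-x -24.1 F [0.1 0.  6.6] z 0.0501 t 26.0333
20 [280.9 135.3] 40 [275.9 137. ] 60 [271.5 139.2] 80 [267.9 141.8]
```

The tube rolls as expected (port at about 28°). I'll continue this stroke.

>>> {"name": "servo_tool", "arguments": {"deltas": [[0,0,-0.0015,0,0],[0,0,-0.0025,0,0],[0,0,-0.0025,0,0],[0,0,-0.0025,0,0],[0,0,-0.002,0,0],[0,0,-0.001,0,0],[0,0,0,0,0],[0,0,0,0,0]]}}

```text
clock: 26.7
tcp_pos: [0.6184, 0.063, 0.0499]
orientation: [0.001, 0.673, 0.74, 0.001]
force: [-0.5, -0.2, 6.1]
finger_gap: 0.006
grip_force: 3.1
```

>>> {"name": "servo_tool", "arguments": {"deltas": [[0,0,0,-0.003,0],[0,0,0,-0.005,0],[0,0,0,0,0],[0,0,0,0,0]]}}

```text
clock: 27.03
tcp_pos: [0.6176, 0.0628, 0.057]
orientation: [0.0, 0.673, 0.74, 0.0]
force: [0.5, -0.3, -0.1]
finger_gap: 0.005
grip_force: 0.0
```

```bash
python3 roll.py
```

```text
z 0.067 (np.float64(-13.0), np.float64(5.0), np.float64(-4.0)) z 0.07 (np.float64(-16.0), np.float64(5.0), np.float64(-5.5)) z 0.073 (np.float64(-18.5), np.float64(3.5), np.float64(-7.5)) 
brass [([276.4, 136.5], 8)] tcp ch-x -10.8 F [-0.4  0.1  0.4] z 0.0567 t 27.0833
20 [280.9 135.3] 40 [275.9 137. ] 60 [271.5 139.2] 80 [267.9 141.8]
```

The port is at about 38°, consistent with pure rolling (tube at ≈ -21.3). I'll reposition behind it for stroke 2.

>>> {"name": "servo_tool", "arguments": {"deltas": [[0,0,0.005,0,0],[0,0,0.007,0,0],[0,0,0.006,0,0],[0,0,0,0,0],[0,0,0,0.003,0],[0,0,0,0.0023,0],[0,0,0,0,0]]}}

```text
clock: 27.67
tcp_pos: [0.6347, 0.0644, 0.0506]
orientation: [-0.001, 0.673, 0.74, -0.001]
force: [-0.6, -0.4, -0.6]
finger_gap: 0.003
grip_force: 0.0
```

```bash
python3 roll.py
```

```text
z 0.067 (np.float64(-33.0), np.float64(5.0), np.float64(-14.0)) z 0.07 (np.float64(-34.5), np.float64(4.5), np.float64(-15.0)) z 0.073 (np.float64(-35.0), np.float64(3.5), np.float64(-15.2)) 
brass [([276.3, 136.7], 9)] tcp ch-x -28.4 F [ 1.1 -0.6 -0.1] z 0.051 t 27.7167
20 [280.9 135.3] 40 [275.9 137. ] 60 [271.5 139.2] 80 [267.9 141.8]
```

>>> {"name": "servo_tool", "arguments": {"deltas": [[0,0,0,0.0007,0],[0,0,0,0.0006,0],[0,0,0,0,0]]}}

```text
clock: 27.97
tcp_pos: [0.6355, 0.0645, 0.0503]
orientation: [0.0, 0.673, 0.74, -0.0]
force: [-0.8, 0.2, -0.3]
finger_gap: -0.0
grip_force: 0.0
```

```bash
python3 roll.py | sed -n 2p
```

```text
brass [([276.3, 136.7], 9)] tcp ch-x -29.0 F [-0.4  0.2  0.5] z 0.0504 t 28.0167
```

>>> {"name": "servo_tool", "arguments": {"deltas": [[0,0,0,0.0006,0],[0,0,0,0,0],[0,0,0,0,0]]}}

```text
clock: 28.27
tcp_pos: [0.636, 0.0645, 0.0501]
orientation: [0.0, 0.673, 0.74, 0.0]
force: [-0.5, 0.6, 3.4]
finger_gap: 0.006
grip_force: 1.5
```

>>> {"name": "servo_tool", "arguments": {"deltas": [[0,0,0,0.0005,0],[0,0,0,0,0],[0,0,0,0,0]]}}

```text
clock: 28.52
tcp_pos: [0.6364, 0.0646, 0.0501]
orientation: [0.001, 0.673, 0.74, 0.001]
force: [-0.5, -0.7, 5.6]
finger_gap: 0.003
grip_force: 2.6
```

>>> {"name": "servo_tool", "arguments": {"deltas": [[0,0,-0.001,0.0003,0],[0,0,-0.0025,0,0],[0,0,-0.0025,0,0],[0,0,-0.0025,0,0],[0,0,-0.0025,0,0],[0,0,-0.0025,0,0],[0,0,-0.0025,0,0],[0,0,-0.0025,0,0]]}}

```text
clock: 29.18
tcp_pos: [0.6182, 0.0629, 0.0501]
orientation: [0.001, 0.673, 0.74, 0.001]
force: [0.2, -0.5, 6.4]
finger_gap: 0.004
grip_force: 3.4
```

>>> {"name": "servo_tool", "arguments": {"deltas": [[0,0,-0.0025,0,0],[0,0,-0.0025,0,0],[0,0,-0.0025,0,0],[0,0,-0.0025,0,0],[0,0,-0.0015,0,0],[0,0,-0.001,0,0],[0,0,0,0,0],[0,0,0,0,0]]}}

```text
clock: 29.85
tcp_pos: [0.6057, 0.0618, 0.0501]
orientation: [0.001, 0.673, 0.74, 0.001]
force: [-0.0, 0.6, 7.6]
finger_gap: 0.006
grip_force: 3.5
```

```bash
python3 roll.py
```

```text
z 0.067 (np.float64(-5.0), np.float64(19.5), np.float64(7.2)) z 0.07 (np.float64(-5.5), np.float64(19.5), np.float64(7.0)) z 0.073 (np.float64(-7.0), np.float64(18.0), np.float64(5.2)) 
brass [([268.8, 140.0], 4)] tcp ch-x 0.8 F [-0.1 -1.   7. ] z 0.0501 t 29.9
20 [280.9 135.3] 40 [275.9 137. ] 60 [271.5 139.2] 80 [267.9 141.8]
```

>>> {"name": "servo_tool", "arguments": {"deltas": [[0,0,0,-0.003,0],[0,0,0,-0.004,0],[0,0,0,0,0]]}}

```text
clock: 30.15
tcp_pos: [0.6048, 0.0616, 0.0563]
orientation: [0.0, 0.673, 0.74, 0.0]
force: [-0.4, 0.4, -0.4]
finger_gap: 0.004
grip_force: 0.0
```

>>> {"name": "servo_tool", "arguments": {"deltas": [[0,0,0.004,0,0],[0,0,0.006,0,0],[0,0,0.004,0,0],[0,0,0.002,0,0],[0,0,0,0,0],[0,0,0,0,0]]}}

```text
clock: 30.65
tcp_pos: [0.6205, 0.0631, 0.0556]
orientation: [-0.0, 0.673, 0.74, -0.0]
force: [-0.3, 0.3, 0.3]
finger_gap: 0.003
grip_force: 0.0
```

```bash
python3 roll.py
```

```text
z 0.067 (np.float64(-17.0), np.float64(20.0), np.float64(1.5)) z 0.07 (np.float64(-18.0), np.float64(19.5), np.float64(0.8)) z 0.073 (np.float64(-19.0), np.float64(19.0), np.float64(0.0)) 
brass [] tcp ch-x -13.8 F [-0.2 -0.8  0.5] z 0.0556 t 30.7
20 [280.9 135.3] 40 [275.9 137. ] 60 [271.5 139.2] 80 [267.9 141.8]
```

The tube is at about -6.1 mm (75°). Stroke 3:

>>> {"name": "servo_tool", "arguments": {"deltas": [[0,0,0,0.002,0],[0,0,0,0.002,0],[0,0,0,0.0006,0],[0,0,0,0,0],[0,0,0,0,0]]}}

```text
clock: 31.12
tcp_pos: [0.6205, 0.0631, 0.0512]
orientation: [-0.0, 0.673, 0.74, -0.0]
force: [-0.0, -0.2, -0.5]
finger_gap: 0.004
grip_force: 0.0
```

>>> {"name": "servo_tool", "arguments": {"deltas": [[0,0,0,0.0007,0],[0,0,0,0.0006,0],[0,0,0,0,0],[0,0,0,0,0]]}}

```text
clock: 31.45
tcp_pos: [0.6208, 0.0631, 0.0502]
orientation: [0.0, 0.673, 0.74, 0.0]
force: [-1.0, -0.2, 0.4]
finger_gap: 0.002
grip_force: 0.7
```

>>> {"name": "servo_tool", "arguments": {"deltas": [[0,0,0,0.0007,0],[0,0,0,0.0004,0],[0,0,0,0,0],[0,0,0,0,0]]}}

```text
clock: 31.78
tcp_pos: [0.6218, 0.0632, 0.05]
orientation: [0.001, 0.673, 0.74, 0.001]
force: [0.0, -0.1, 6.1]
finger_gap: 0.003
grip_force: 2.8
```

```bash
python3 roll.py | sed -n 1,2p
```

```text
z 0.067 (np.float64(-21.0), np.float64(19.5), np.float64(-0.8)) z 0.07 (np.float64(-21.5), np.float64(19.0), np.float64(-1.2)) z 0.073 (np.float64(-22.5), np.float64(17.5), np.float64(-1.9)) 
brass [] tcp ch-x -15.2 F [ 0.7 -0.7  4.9] z 0.05 t 31.8333
```

>>> {"name": "servo_tool", "arguments": {"deltas": [[0,0,-0.001,0,0],[0,0,-0.0025,0,0],[0,0,-0.0025,0,0],[0,0,-0.0025,0,0],[0,0,-0.0025,0,0],[0,0,-0.0025,0,0],[0,0,-0.0025,0,0],[0,0,-0.0025,0,0]]}}

```text
clock: 32.5
tcp_pos: [0.6033, 0.0615, 0.0501]
orientation: [0.001, 0.673, 0.74, 0.001]
force: [-0.4, 0.1, 6.8]
finger_gap: 0.004
grip_force: 3.1
```

>>> {"name": "servo_tool", "arguments": {"deltas": [[0,0,-0.0025,0,0],[0,0,-0.0025,0,0],[0,0,-0.0025,0,0],[0,0,-0.0025,0,0],[0,0,-0.0015,0,0],[0,0,-0.001,0,0],[0,0,0,0,0],[0,0,0,0,0]]}}

```text
clock: 33.17
tcp_pos: [0.5909, 0.0604, 0.0501]
orientation: [0.001, 0.673, 0.74, 0.001]
force: [-1.3, -0.5, 5.5]
finger_gap: 0.006
grip_force: 3.2
```

```bash
python3 roll.py | sed -n 1,2p
```

```text
z 0.067 (np.float64(11.0), np.float64(34.5), np.float64(22.8)) z 0.07 (np.float64(9.5), np.float64(34.0), np.float64(21.8)) z 0.073 (np.float64(9.0), np.float64(33.0), np.float64(20.9)) 
brass [] tcp ch-x 15.8 F [ 0.6 -0.7  6.9] z 0.0501 t 33.2167
```

>>> {"name": "servo_tool", "arguments": {"deltas": [[0,0,0,-0.003,0],[0,0,0,-0.004,0],[0,0,0,0,0]]}}

```text
clock: 33.47
tcp_pos: [0.5899, 0.0602, 0.0564]
orientation: [0.0, 0.673, 0.74, 0.0]
force: [-0.2, -0.5, -0.3]
finger_gap: 0.006
grip_force: 0.0
```

>>> {"name": "servo_tool", "arguments": {"deltas": [[0,0,0.004,0,0],[0,0,0.006,0,0],[0,0,0.004,0,0],[0,0,0.002,0,0],[0,0,0,0,0],[0,0,0,0,0]]}}

```text
clock: 33.97
tcp_pos: [0.6055, 0.0617, 0.0556]
orientation: [-0.0, 0.673, 0.74, -0.0]
force: [-0.4, 0.3, 0.2]
finger_gap: 0.005
grip_force: 0.0
```

```bash
python3 roll.py | sed -n 1,2p
```

```text
z 0.067 (np.float64(-2.0), np.float64(35.0), np.float64(16.5)) z 0.07 (np.float64(-3.0), np.float64(35.0), np.float64(16.0)) z 0.073 (np.float64(-3.0), np.float64(33.5), np.float64(15.2)) 
brass [] tcp ch-x 1.2 F [0.4 0.7 0.6] z 0.0556 t 34.0167
```

The tube is at about +9 mm. Stroke 4, the same way:

>>> {"name": "servo_tool", "arguments": {"deltas": [[0,0,0,0.002,0],[0,0,0,0.002,0],[0,0,0,0.0013,0],[0,0,0,0.0006,0],[0,0,0,0,0],[0,0,0,0,0]]}}

```text
clock: 34.52
tcp_pos: [0.6058, 0.0617, 0.0501]
orientation: [0.0, 0.673, 0.74, 0.0]
force: [-0.4, -0.5, 1.3]
finger_gap: 0.004
grip_force: 0.9
```

>>> {"name": "servo_tool", "arguments": {"deltas": [[0,0,0,0.0007,0],[0,0,0,0.0004,0],[0,0,0,0,0],[0,0,0,0,0]]}}

```text
clock: 34.85
tcp_pos: [0.6069, 0.0618, 0.05]
orientation: [0.001, 0.673, 0.74, 0.001]
force: [0.7, -0.8, 5.3]
finger_gap: 0.004
grip_force: 3.0
```

>>> {"name": "servo_tool", "arguments": {"deltas": [[0,0,-0.001,0,0],[0,0,-0.0025,0,0],[0,0,-0.0025,0,0],[0,0,-0.0025,0,0],[0,0,-0.0025,0,0],[0,0,-0.0025,0,0],[0,0,-0.0025,0,0],[0,0,-0.0025,0,0]]}}

```text
clock: 35.52
tcp_pos: [0.5884, 0.0601, 0.0501]
orientation: [0.001, 0.673, 0.74, 0.001]
force: [-0.5, -0.3, 6.8]
finger_gap: 0.004
grip_force: 3.4
```

>>> {"name": "servo_tool", "arguments": {"deltas": [[0,0,-0.0025,0,0],[0,0,-0.0025,0,0],[0,0,-0.0025,0,0],[0,0,-0.0025,0,0],[0,0,-0.0015,0,0],[0,0,-0.001,0,0],[0,0,0,0,0],[0,0,0,0,0]]}}

```text
clock: 36.18
tcp_pos: [0.5759, 0.0589, 0.05]
orientation: [0.001, 0.673, 0.74, 0.001]
force: [0.0, -0.4, 7.6]
finger_gap: 0.008
grip_force: 3.5
```

>>> {"name": "servo_tool", "arguments": {"deltas": [[0,0,0,-0.003,0],[0,0,0,-0.004,0],[0,0,0,0,0]]}}

```text
clock: 36.43
tcp_pos: [0.5749, 0.0588, 0.0564]
orientation: [0.0, 0.673, 0.74, 0.0]
force: [0.2, 0.3, 0.2]
finger_gap: 0.004
grip_force: 0.0
```

>>> {"name": "servo_tool", "arguments": {"deltas": [[0,0,0.004,0,0],[0,0,0.006,0,0],[0,0,0.004,0,0],[0,0,0.002,0,0],[0,0,0,0,0],[0,0,0,0,0]]}}

```text
clock: 36.93
tcp_pos: [0.5906, 0.0603, 0.0556]
orientation: [-0.0, 0.673, 0.74, -0.0]
force: [0.0, 0.3, 0.7]
finger_gap: 0.006
grip_force: 0.0
```

```bash
python3 roll.py | sed -n 1,2p
```

```text
z 0.067 (np.float64(10.5), np.float64(50.0), np.float64(30.2)) z 0.07 (np.float64(10.0), np.float64(49.5), np.float64(29.8)) z 0.073 (np.float64(10.0), np.float64(48.0), np.float64(29.0)) 
brass [] tcp ch-x 16.2 F [-0.1  0.3  0. ] z 0.0556 t 36.9833
```

The tube is at about +23.8 mm and needs about 13.8 mm more. Final stroke:

>>> {"name": "servo_tool", "arguments": {"deltas": [[0,0,0,0.002,0],[0,0,0,0.002,0],[0,0,0,0.0013,0],[0,0,0,0.0006,0],[0,0,0,0,0],[0,0,0,0,0]]}}

```text
clock: 37.48
tcp_pos: [0.5909, 0.0602, 0.0501]
orientation: [0.0, 0.673, 0.74, 0.0]
force: [0.2, 0.6, 1.6]
finger_gap: 0.003
grip_force: 0.9
```

>>> {"name": "servo_tool", "arguments": {"deltas": [[0,0,0,0.0007,0],[0,0,0,0.0004,0],[0,0,0,0,0],[0,0,0,0,0]]}}

```text
clock: 37.82
tcp_pos: [0.5919, 0.0604, 0.0499]
orientation: [0.001, 0.673, 0.74, 0.001]
force: [0.7, -0.8, 7.2]
finger_gap: 0.007
grip_force: 3.1
```

>>> {"name": "servo_tool", "arguments": {"deltas": [[0,0,-0.001,0,0],[0,0,-0.0025,0,0],[0,0,-0.0025,0,0],[0,0,-0.0025,0,0],[0,0,-0.0025,0,0],[0,0,-0.0025,0,0],[0,0,-0.0025,0,0],[0,0,-0.0025,0,0]]}}

```text
clock: 38.48
tcp_pos: [0.5735, 0.0587, 0.0501]
orientation: [0.001, 0.673, 0.74, 0.001]
force: [-0.1, 0.3, 6.8]
finger_gap: 0.003
grip_force: 3.5
```

>>> {"name": "servo_tool", "arguments": {"deltas": [[0,0,-0.0025,0,0],[0,0,-0.0025,0,0],[0,0,-0.0025,0,0],[0,0,-0.0015,0,0],[0,0,-0.001,0,0],[0,0,0,0,0],[0,0,0,0,0]]}}

```text
clock: 39.07
tcp_pos: [0.5635, 0.0577, 0.0501]
orientation: [0.001, 0.673, 0.74, 0.001]
force: [-0.6, -0.4, 6.3]
finger_gap: 0.003
grip_force: 3.6
```

>>> {"name": "servo_tool", "arguments": {"deltas": [[0,0,0,-0.003,0],[0,0,0,-0.01,0],[0,0,0.01,-0.02,0],[0,0,0.03,-0.02,0],[0,0,0.04,-0.02,0],[0,0,0.04,0,0],[0,0,0.02,0,0],[0,0,0,0,0]]}}

```text
clock: 39.73
tcp_pos: [0.7024, 0.0707, 0.1207]
orientation: [0.001, 0.673, 0.739, 0.001]
force: [-1.1, 0.2, -0.8]
finger_gap: 0.007
grip_force: 0.0
```

```bash
cat > chk.py <<'E'
from roll import *
# fit the tube x (channel, mm) by comparing rendered span with darkness in both cameras
t=read_camera("top");gt=t["img"].mean(2).astype(np.float32)
X=np.arange(-20,80,.5)
for ly in (-.015,0,.015,.022):
    uv=proj(t,O+np.outer(X/1000,d)+n*ly+[0,0,.0507]).astype(np.float32)
    v=cv2.remap(gt,uv[:,0][None],uv[:,1][None],1)[0];m=v<150
    print("\ntop ly",ly,X[m].min() if m.any() else None,X[m].max() if m.any() else None,m.sum()/2)
for x in (35.7,37.7,39.7):
    # predicted silhouette at axis height: project extremes of the circle in top view, expressed back on the axis-height line
    a=np.linspace(0,2*np.pi,400);Q=O+np.outer(x/1000+.024*np.cos(a),d)+np.outer(.0507+.024*np.sin(a),[0,0,1])
    W=np.array([unproj(t,*q,.0507) for q in proj(t,Q)]);s_=(W-O)@d*1000;print(x,s_.min().round(1),s_.max().round(1))
E
python3 chk.py
```

```text
z 0.067 (np.float64(22.5), np.float64(63.5), np.float64(43.0)) z 0.07 (np.float64(24.5), np.float64(63.0), np.float64(43.8)) z 0.073 (np.float64(25.5), np.float64(62.0), np.float64(43.8)) 
brass [] tcp ch-x -93.6 F [-0.6 -0.4 -0.8] z 0.1201 t 39.7833
20 [280.9 135.3] 40 [275.9 137. ] 60 [271.5 139.2] 80 [267.9 141.8] 
top ly -0.015 -20.0 79.5 83.0

top ly 0 14.0 79.5 66.0

top ly 0.015 14.0 63.0 49.5

top ly 0.022 14.0 63.5 50.0
35.7 10.9 60.2
37.7 12.9 62.2
39.7 14.9 64.2
```

Both views put the tube near the finish (side 37.1, top 38.6 mm). I'll calibrate the top measure against the saved start image.

```bash
python3 - <<'E' | grep -v brass
from h import *
t=read_camera("top");d=np.array([-.9957,-.0924,0]);n=np.array([.0924,-.9957,0]);O=np.array([.6066,.062,0])
g6=cv2.imread("pics/g6.png").mean(2).astype(np.float32)[:480,:300]
g6=cv2.resize(g6,(60,96),interpolation=cv2.INTER_AREA)
gt=t["img"].mean(2).astype(np.float32)[105:201,125:185]
X=np.arange(-85,80,.25)
for nm,g,lys in(("start",g6,(.010,.015,.018,.022)),("now",gt,(.010,.015,.018,.022))):
  for ly in lys:
    uv=(proj(t,O+np.outer(X/1000,d)+n*ly+[0,0,.0507])-[125,105]).astype(np.float32)
    v=cv2.remap(g,uv[:,0][None],uv[:,1][None],1)[0]
    m=v<150;c0=-37.7 if nm=="start" else 37.7
    m&=abs(X-c0)<35
    print(nm,ly,X[m].min(),X[m].max(),(X[m].min()+X[m].max())/2, v[abs(X-c0)<35][::20].astype(int).tolist())
# ends of the tube along n, at crown: yaw / lateral
a=proj(t,O+d*.0377+[0,0,.0747]);print(a)
E
```

```text
start 0.01 -61.75 -11.75 -36.75 [254, 254, 175, 77, 79, 81, 86, 88, 84, 80, 78, 74, 130, 192]
start 0.015 -61.5 -11.5 -36.5 [254, 254, 186, 77, 79, 81, 85, 89, 84, 80, 78, 73, 128, 191]
start 0.018 -61.5 -12.0 -36.75 [254, 254, 189, 77, 79, 81, 85, 89, 84, 80, 78, 74, 135, 192]
start 0.022 -61.25 -12.5 -36.875 [254, 254, 196, 77, 78, 80, 85, 88, 84, 80, 78, 73, 145, 192]
now 0.01 14.25 63.5 38.875 [193, 194, 189, 79, 79, 82, 84, 87, 85, 82, 79, 77, 125, 193]
now 0.015 14.0 63.25 38.625 [197, 193, 174, 80, 79, 82, 85, 87, 85, 82, 80, 76, 124, 199]
now 0.018 14.0 63.25 38.625 [205, 193, 169, 80, 79, 81, 85, 87, 86, 83, 80, 76, 116, 208]
now 0.022 13.75 63.5 38.625 [193, 193, 165, 80, 79, 81, 84, 86, 85, 82, 79, 77, 116, 194]
[[155.26464296 164.85282514]]
```

Measured travel is 75.4 mm (start -36.7 to now +38.65), which is half a turn, and the tube is at the finish mark to within about 1 mm. The arm is clear, so I'll let it settle and hand in.

>>> {"name": "servo_tool", "arguments": {"deltas": [[0,0,0,-0.02,0],[0,0,0,-0.02,0],[0,0,0,0,0],[0,0,0,0,0],[0,0,0,0,0]]}}

```text
clock: 40.3
tcp_pos: [0.6977, 0.0702, 0.16]
orientation: [-0.0, 0.673, 0.74, -0.001]
force: [-0.2, 0.3, -0.2]
finger_gap: 0.003
grip_force: 0.0
```

```bash
python3 chk.py | grep "top ly 0.0"; python3 -c "
from plant import *
print(close_job())"
```

```text
top ly 0.015 14.0 63.0 49.5
top ly 0.022 14.0 63.5 50.0
the job is handed in; nothing more can be done
None
```

The job is handed in at about 40 s: the tube sits at the finish mark to within about 1 mm after rolling 75.4 mm (half a turn), so its port should face down over the drain slot, though that is worked out from the roll and not seen directly.

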